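Press the setting gauges back into the sloped foam insert

ROBOT

A 6-joint arm with a two-finger parallel gripper is mounted at the origin on the work surface. World frame = base frame: x ahead of the robot, y to its left, z up, the work surface at z = 0. Lengths are in mm, angles in rad, forces in N, time in s.
With the tool pointing down it reaches from about 325 to 775 mm from the base axis. Payload 5.5 kg.
Tool frame: the origin (TCP) lies on the mounting face of the last link; the fingertips stand 173 mm ahead of it and the grasp point (between the pads) lies 155 mm ahead of it (bot.finger_overhang is the distance from the TCP to the fingertips, in mm); x points along the fingers, z is the direction in which the jaws open and shut, and the axes are right-handed (so a half turn about x gives the same grasp; the last joint's range is limited). The gripper opens to 85 mm and grips with 20 to 120 N. Pads are 22 mm wide; open, the fingers measure 114 mm over their backs; the gripper's body (76 mm by 85 mm) begins 54 mm behind the grasp point. The pads swing forward as they close: fully open they stand 13 mm farther back than shut.
Start: joints at [-1.347, 0.091, 1.231, -0, 1.82, -0.057], TCP at [166.274, -576.516, 404.675] pointing down, gripper open.
Joint ranges: [-2.87, 2.87], [-0.86, 2.18], [0.17, 2.46], [-1.51, 4.65], [0.06, 2.69], [-2.65, 2.65]. Speed limits (rad/s): [2.57, 2.57, 3.01, 3.14, 3.14, 3.14].

INTERFACE

Orientations are given as a rotation vector (axis times angle).
In Python, from cell import bot gives the robot as it stands. The module is installed in compiled form; this text tells all that it offers.
- The arm moves only by the tool move_arm, never from a script. Its argument "moves" is a list of rows, each a list of 3 entries, a list of its own where there are three numbers: the closure, from 0 (fully open) to 1 (shut), then the shift along the tool's x, y, z in cm, then the turn about the tool's x in degrees. In form: [[grip, [x, y, z], yaw], ...]. A call has 1 to 5 rows; each row is the pose to reach, as a shift and turn from the pose commanded when the call began, along the tool's axes at that moment; what a row does not reach only later rows make up. A row lasts 1/12 s, in which the tool goes at most 41.7 mm and 7.16 degrees, less where a joint would pass 70% of its speed; a pose out of reach is approached as far as the arm can. A call with a gripper value outside its range is refused whole. The fingers move at their own pace and stop on an object; the grip force is fixed at half the most. Time passes only in rows, so rows that repeat a pose let the fingers close. It gives the time, the measured TCP pose, the force and the opening at its end, in the units of the state.
- bot.get_state(): the state, without advancing time (a new reading comes with each control period).
- bot.camera(name): name is "side" or "top"; returns the picture (384x512x3 uint8, blue, green, red); there is no depth.
- bot.camera_info(name): a dict with "intrinsics" (3x3 intrinsics, pixels), "R" (3x3) and "t" (3): a world point X has camera coordinates R X + t. Camera axes: x right, y down, z forward; pixel columns grow to the right and rows downward; lengths in mm; the calibration is good to about 2 mm. A picture is of the moment at which its call begins. camera_info takes no time and is no camera call.
- bot.close_job(): hands the job in, once; it reports no verdict.
The state is a dict: "time": time; "joint_positions": joint angles; "joint_velocities": joint speeds; "effort": joint torques, N m; "tcp_pos": TCP position; "eef_rot": TCP orientation; "force": force on the tool from outside, world axes, zero at the start; "wrist_torque": the same for the moment, N m; "gripper_width": finger opening in mm.
Only numpy, scipy, OpenCV 4.12 (cv2) and the standard library are available. Lean on these libraries where they do the work, as an engineer would, in place of code of your own. Each camera call takes 0.05 s, during which the arm holds its last target.

TASK

Put the L-shaped and the T-shaped aluminium setting gauges from the bench back into their matching cutouts in the sloped foam rack, and press each one square and fully home until it sits on the cutout's floor. Push firmly but gently, never hammering or forcing, and leave the other things on the bench where they are.

Things in the scene. Friction and masses are not known exactly. Their poses are not given: they have to be found in the camera images.
- l_gauge_mid (a point): L-shaped gauge: plain aluminium block, 26 mm thick, about 0.3 kg, flat on the bench, right face up. Long leg 120 x 26 along its x; short leg, 26 wide, leaves its -x end towards +y (80 over all in y). This point: middle of the long leg, half-way up (13 over the underside); z up out of the top face. Grip here across the 26 width (y).
- t_gauge_mid (a point): T-shaped gauge: plain aluminium block, 26 mm thick, about 0.3 kg, flat on the bench, right face up. Cross-bar 110 x 26 along its x; stem, 26 wide in x, 64 long, leaves the bar's middle towards -y (90 over all in y). This point: on the stem, 32 from the bar's centre line, half-way up (13 over the underside); z up. Grip here across the stem (x).
- l_home (a point): Where l_gauge_mid lies, with the same axes, once the L gauge is fully home in the L cutout (left one of the foam): x up the slope, away from the rack's front, y to the left, z out of the foam. 5 mm below the foam's face. The cutout is 18 deep, 2 of play on every side; a gauge fully home rests on its foam floor (yields 1 per 14 N) and stands 8 proud.
- t_home (a point): Where t_gauge_mid lies, with the same axes, once the T gauge is fully home in the T cutout (right one of the foam): x up the slope, y to the left, z square out of the foam. 5 mm below the foam's face; depth and play as for the L.
- l_press (a point): Point on the top face of the L gauge when fully home, 8 mm out from the foam's face, in line with the springy bulges of its cutout: the best place to push. Axes as l_home.
- t_press (a point): Point on the top face of the T gauge when fully home, 8 mm out from the foam's face, in line with the springy bulges of its cutout: the best place to push. Axes as l_home.
- insert: Black foam insert 200 x 270 mm, two cutouts with yellow floors, sloping up 30 degrees away from its front; origin mid-face, x up the slope, z out of the foam. In each cutout two springy bulges face each other, 3 mm in from the walls, from about 7 below the face: a gauge laid in stops on them, about 10 short of home; 8 to 20 N square to the foam drives it past. A steel bar at the top stays.
- l_gauge: The L gauge again, its origin on the underside, in the middle of its outline (27 mm towards +y and 13 below l_gauge_mid).
- t_gauge: The T gauge again, its origin 13 mm below t_gauge_mid.
- rack: The fixed plywood rack that holds the foam: origin on the bench under the middle of the foam's face (112 mm above it); x away from its front, z up. About 195 x 290, 170 high at its back.
- tape_roll: Bystander: a grey roll of tape standing on its end, 96 across, 45 high; origin at its underside's middle.
- wood_offcut: Bystander: a pale wood offcut, 60 x 85 x 35; origin at its underside's middle.
- steel_tube: Bystander: an offcut of square steel tube lying down, 220 long, 40 x 40; origin at its underside's middle.
- hammer: Bystander: a wooden-handled hammer lying down.
- screwdriver: Bystander: a screwdriver lying down, in front of the rack.
- oil_can: Bystander: an upright can, 66 across, 120 high; origin at its underside's middle.
Mind the look-alikes: they are no part of the job. What is shaped like the l_gauge but pink is not meant. What is shaped like the t_gauge but turquoise is not meant.

How it is judged (in metres and radians):
At the end, for the whole second after the job is handed in: Both gauges are fully home: each gauge's mid point within 5 mm of its home point and no more than 2.5 mm above it along the foam's normal, top face within 0.05 rad of the foam's face, x axis within 0.08 rad of the cutout's, at rest (distance between l_gauge_mid and l_home below 0.005 m and z of l_gauge_mid in the frame of l_home below 0.0025 m and angle between the z axis of l_gauge_mid and the z axis of l_home, either way round below 0.05 rad and angle between the x axis of l_gauge_mid and the x axis of l_home, either way round below 0.08 rad and linear speed of each of l_gauge, t_gauge below 0.01 m/s and distance between t_gauge_mid and t_home below 0.005 m and z of t_gauge_mid in the frame of t_home below 0.0025 m and angle between the z axis of t_gauge_mid and the z axis of t_home, either way round below 0.05 rad and angle between the x axis of t_gauge_mid and the x axis of t_home, either way round below 0.08 rad); the robot touches nothing.
It fails at once if the L gauge is forced against the rack with more than 50 N (contact force between l_gauge and rack above 50 N).
It fails at once if the T gauge is forced against the rack with more than 50 N (contact force between t_gauge and rack above 50 N).
It fails at once if a bystander is pushed more than 40 mm from its place (distance of any of tape_roll, wood_offcut, steel_tube, hammer, screwdriver, oil_can from where it was at the start of the episode above 0.04 m).
It also fails if it takes over 66 s, if anything falls off the work surface, if the arm or the gripper's body presses on something with over 40 N, if the wrist force passes 120 N, or if a joint passes its speed limit or range.

## Working session

There is one attempt and no reset: what is moved stays moved. The work goes in short steps, Python scripts to look and compute and a tool call to move; the robot and the scene stay as the last step left them, time stands still between calls to the robot, and variables do not carry over. Pictures are saved under pics/ and viewed, and the job is handed in when it is done.

Besides the shell and the picture viewer there is one more tool, called as name([rows], argument=value, ...), one row to a line, values as JSON. move_arm: Moves the arm, as the interface text tells. Its arguments: {"type":"object","properties":{"moves":{"type":"array","items":{"type":"array"}}},"required":["moves"]}

```bash
mkdir -p pics
python3 - <<'E'
from cell import bot
import cv2,numpy as np
for n in("side","top"):
    im=bot.camera(n);cv2.imwrite(f"pics/{n}0.png",im)
    i=bot.camera_info(n);print(n,np.round(i["intrinsics"],1).tolist(),np.round(i["R"],4).tolist(),np.round(i["t"],1).tolist())
s=bot.get_state();print(s)
E
```

```text
side [[496.5, 0.0, 255.3], [0.0, 496.5, 196.7], [0.0, 0.0, 1.0]] [[-0.9504, -0.3105, 0.0181], [-0.1947, 0.5487, -0.813], [0.2425, -0.7762, -0.582]] [438.0, 241.0, 1418.9]
top [[455.7, 0.0, 263.7], [0.0, 455.7, 188.3], [0.0, 0.0, 1.0]] [[-0.0198, -0.9998, 0.0018], [-0.9844, 0.0191, -0.175], [0.1749, -0.0052, -0.9846]] [-106.2, 517.6, 1468.1]
{'time': 0.1, 'joint_positions': array([-1.34667773e+00,  9.17963240e-02,  1.23175453e+00, -3.19424747e-05,
        1.81982532e+00, -5.67318477e-02]), 'joint_velocities': array([-1.59592028e-04, -1.26149015e-03, -2.17882401e-03, -1.52592476e-04,
        7.49785549e-05,  1.89269914e-03]), 'effort': array([ 3.44040891e-03, -4.60217428e+01, -4.19217181e+01,  7.88167790e-05,
        1.06028229e-02, -7.71217032e-06]), 'tcp_pos': array([ 166.29013781, -576.54957863,  403.66221466]), 'eef_rot': array([ 1.0010072 ,  1.33048373, -0.99913133]), 'force': array([-1.34990353,  0.40940943, -0.50684527]), 'wrist_torque': array([-0.03228704, -0.01463556, -0.00999297]), 'gripper_width': 85.5357081773094}
```

View pics/top0.png

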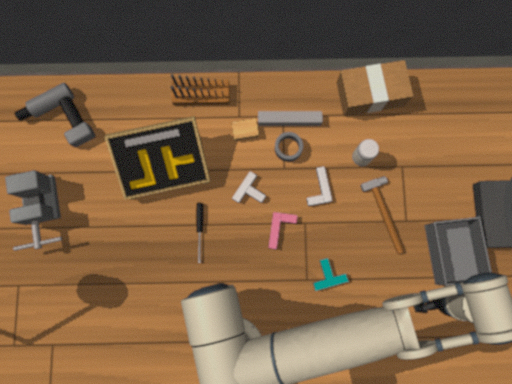

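View pics/side0.png

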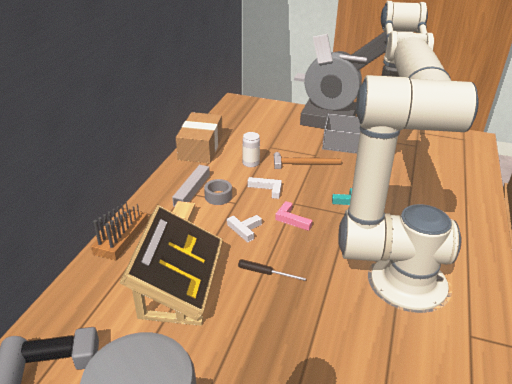

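```bash
cat > h.py <<'E'
from cell import bot
import cv2,numpy as np
from scipy.spatial.transform import Rotation as Ro
def ray(n,uv):
    i=bot.camera_info(n);K=np.array(i["intrinsics"]);R=np.array(i["R"]);t=np.array(i["t"])
    d=np.linalg.inv(K)@np.array([uv[0],uv[1],1.]);return -R.T@t,R.T@d
def onz(n,uv,z):
    c,d=ray(n,uv);return c+d*(z-c[2])/d[2]
def proj(n,X):
    i=bot.camera_info(n);p=np.array(i["R"])@np.array(X,float)+np.array(i["t"]);q=np.array(i["intrinsics"])@p;return q[:2]/q[2]
def tri(a,b):
    c1,d1=ray("top",a);c2,d2=ray("side",b)
    s=np.linalg.lstsq(np.c_[d1,-d2],c2-c1,rcond=None)[0]
    p,q=c1+s[0]*d1,c2+s[1]*d2
    return (p+q)/2,np.linalg.norm(p-q)
E
python3 - <<'E'
import cv2,numpy as np
t=cv2.imread("pics/top0.png");s=cv2.imread("pics/side0.png")
a=cv2.resize(t[110:220,100:215],None,fx=6,fy=5.4,interpolation=cv2.INTER_NEAREST)
cv2.imwrite("pics/c_rack_t.png",cv2.resize(t[115:205,100:215],None,fx=6,fy=6,interpolation=cv2.INTER_CUBIC))
cv2.imwrite("pics/c_g_t.png",cv2.resize(t[160:215,225:340],None,fx=6,fy=6,interpolation=cv2.INTER_CUBIC))
cv2.imwrite("pics/c_g_s.png",cv2.resize(s[165:250,215:315],None,fx=7,fy=7,interpolation=cv2.INTER_CUBIC))
cv2.imwrite("pics/c_rack_s.png",cv2.resize(s[200:330,115:235],None,fx=4.5,fy=4.5,interpolation=cv2.INTER_CUBIC))
hsv=cv2.cvtColor(t,cv2.COLOR_BGR2HSV)
for p in((321,188),(323,172),(249,188),(130,130),(140,185)):print(p,hsv[p[1],p[0]])
E
```

```text
(321, 188) [  3  13 183]
(323, 172) [ 11  20 208]
(249, 188) [ 12  19 205]
(130, 130) [ 17 114 141]
(140, 185) [ 23 242 197]
```

View pics/c_rack_t.png

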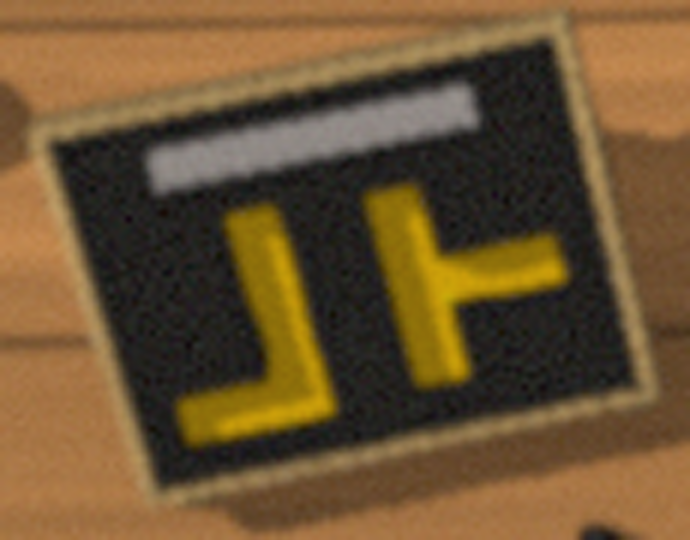

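View pics/c_g_t.png

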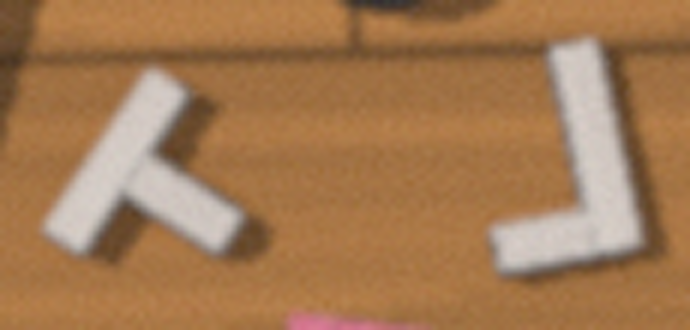

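View pics/c_g_s.png

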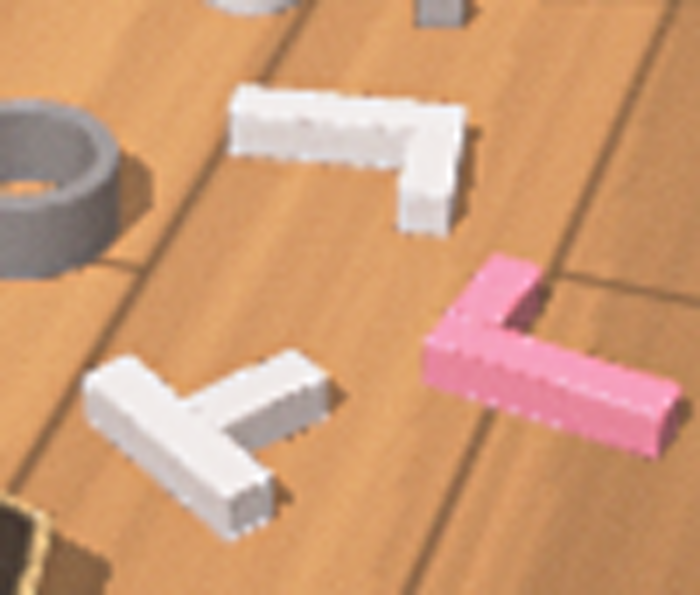

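View pics/c_rack_s.png

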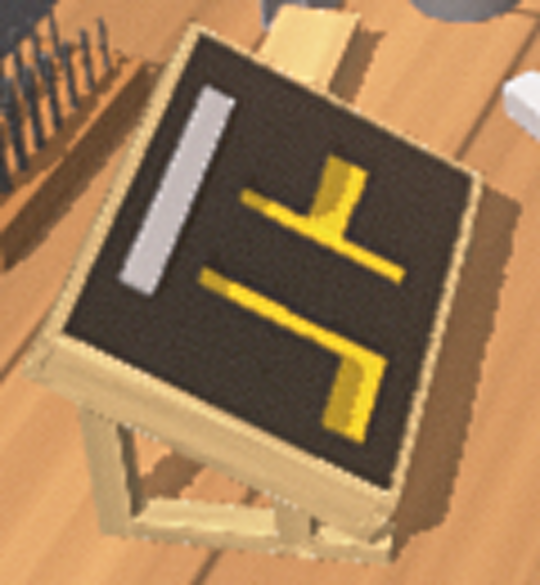

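Run:
```python
from h import *
t=cv2.imread("pics/top0.png");s=cv2.imread("pics/side0.png")
for n in("top","side"):print(n,ray(n,(0,0))[0].round(0))
def foam(im,roi):
    x0,y0,x1,y1=roi;c=cv2.resize(im[y0:y1,x0:x1],None,fx=4,fy=4,interpolation=cv2.INTER_CUBIC)
    m=(c.max(2)<75).astype(np.uint8)
    y=cv2.cvtColor(c,cv2.COLOR_BGR2HSV);m|=((y[...,1]>200)&(abs(y[...,0].astype(int)-24)<8)).astype(np.uint8)
    m=cv2.morphologyEx(m,cv2.MORPH_CLOSE,np.ones((7,7)));m=cv2.morphologyEx(m,cv2.MORPH_OPEN,np.ones((25,25)))
    cs=max(cv2.findContours(m,0,2)[0],key=cv2.contourArea);h=cv2.convexHull(cs)
    e=1
    for e in range(2,60):
        a=cv2.approxPolyDP(h,e,True)
        if len(a)==4:break
    # refine with line fits
    a=a[:,0].astype(float);out=[];L=[]
    hp=cs[:,0].astype(float)
    for k in range(4):
        p,q=a[k],a[(k+1)%4];d=(q-p)/np.linalg.norm(q-p);n=np.array([-d[1],d[0]])
        sd=(hp-p)@n;al=(hp-p)@d;ok=(abs(sd)<6)&(al>.1*np.linalg.norm(q-p))&(al<.9*np.linalg.norm(q-p))
        v=cv2.fitLine(hp[ok].astype(np.float32),cv2.DIST_HUBER,0,.01,.01)[:,0];L.append(v)
    for k in range(4):
        A=L[k-1];B=L[k];s=np.linalg.solve(np.c_[A[:2],-B[:2]],B[2:]-A[2:]);out.append(A[2:]+s[0]*A[:2])
    return (np.array(out)+.5)/4-.5+[x0,y0]
ct=foam(t,(100,110,220,205));cs=foam(s,(115,195,235,330));print(ct.round(1).tolist(),cs.round(1).tolist())
np.savez("foam.npz",ct=ct,cs=cs)
```

```text
top [ 251. -108. 1536.]
side [ 119. 1105. 1014.]Traceback (most recent call last):
  File "<stdin>", line 24, in <module>
  File "<stdin>", line 20, in foam
cv2.error: OpenCV(4.12.0) /io/opencv/modules/imgproc/src/linefit.cpp:50: error: (-215:Assertion failed) count > 0 in function 'fitLine2D_wods'
```

```bash
cat > foam.py <<'E'
from h import *
def foam(im,roi,thr,nm):
    x0,y0,x1,y1=roi;c=cv2.resize(im[y0:y1,x0:x1],None,fx=4,fy=4,interpolation=cv2.INTER_CUBIC)
    c=cv2.GaussianBlur(c,(0,0),2)
    m=(c.max(2)<thr).astype(np.uint8)
    m=cv2.morphologyEx(m,cv2.MORPH_OPEN,np.ones((9,9)))
    n,l,st,_=cv2.connectedComponentsWithStats(m);k=1+st[1:,4].argmax();m=(l==k).astype(np.uint8)
    cv2.imwrite(nm,m*255)
    cs=max(cv2.findContours(m,0,cv2.CHAIN_APPROX_NONE)[0],key=cv2.contourArea);h=cv2.convexHull(cs)
    for e in np.arange(2,60,.5):
        a=cv2.approxPolyDP(h,e,True)
        if len(a)<=4:break
    a=a[:,0].astype(float);out=[];L=[];hp=cs[:,0].astype(float)
    for k in range(4):
        p,q=a[k],a[(k+1)%4];N=np.linalg.norm(q-p);d=(q-p)/N;n=np.array([-d[1],d[0]])
        sd=(hp-p)@n;al=(hp-p)@d;ok=(abs(sd)<8)&(al>.1*N)&(al<.9*N)
        L.append(cv2.fitLine(hp[ok].astype(np.float32),cv2.DIST_HUBER,0,.01,.01)[:,0])
    for k in range(4):
        A=L[k-1];B=L[k];s=np.linalg.solve(np.c_[A[:2],-B[:2]],B[2:]-A[2:]);out.append(A[2:]+s[0]*A[:2])
    return (np.array(out)+.5)/4-.5+[x0,y0]
if __name__=="__main__":
    t=cv2.imread("pics/top0.png");s=cv2.imread("pics/side0.png")
    ct=foam(t,(100,110,220,205),80,"pics/mt.png");print(ct.round(1).tolist())
    cs=foam(s,(115,195,235,330),90,"pics/ms.png");print(cs.round(1).tolist())
    np.savez("foam.npz",ct=ct,cs=cs)
E
python3 foam.py
```

```text
[[191.1, 121.4], [205.4, 178.6], [126.2, 195.7], [108.3, 138.7]]
[[159.4, 207.9], [218.7, 239.4], [200.3, 307.8], [129.2, 272.9]]
```

```bash
cat > rack.py <<'E'
from h import *
from scipy.optimize import least_squares
d=np.load("foam.npz")
for a,b in zip(d["ct"],d["cs"]):
    P,e=tri(a,b);print(P.round(1),round(e,1))
def RF(psi,th=np.pi/6): # foam axes
    return Ro.from_euler('z',psi).as_matrix()@Ro.from_euler('y',-th).as_matrix()
C=np.array([[100,-135,0],[-100,-135,0],[-100,135,0],[100,135,0.]])
def res(p,w=(1,1)):
    X=np.array([p[0],p[1],112])+C@RF(p[2]).T
    r=[]
    for n,o,k in(("top",d["ct"],w[0]),("side",d["cs"],w[1])):
        r+=list((np.array([proj(n,x) for x in X])-o).ravel()*k)
    return np.array(r)
for w in((1,0),(0,1),(1,1)):
    s=least_squares(res,[600,300,0.2],args=(w,));print(w,s.x.round(3),s.fun.round(2))
np.save("rack.npy",s.x)
E
python3 rack.py
```

```text
[714.8 109.2 159.1] 2.3
[549.6  75.7  61.4] 1.8
[497.3 335.   60.6] 0.9
[663.8 368.  158.4] 2.6
(1, 0) [6.04774e+02 2.21082e+02 1.96000e-01] [ 0.92 -1.05  1.1   0.7  -0.68  0.93 -1.3  -0.62  0.   -0.    0.   -0.
  0.    0.   -0.   -0.  ]
(0, 1) [6.06526e+02 2.22864e+02 2.02000e-01] [ 0.   -0.    0.   -0.   -0.    0.   -0.   -0.   -0.68 -1.18  0.86 -0.55
  0.72  0.72 -0.82  0.28]
(1, 1) [6.05911e+02 2.22044e+02 1.99000e-01] [ 0.51 -1.49  0.87  0.24 -0.87  0.7  -1.66 -0.83 -0.18 -1.34  1.29 -0.6
  0.89  0.61 -0.55  0.01]
```

```bash
cat > rect.py <<'E'
from h import *
import sys
from rack import RF
def rect(n,im,p,depth,S=2.5):
    o=np.array([p[0],p[1],112]);R=RF(p[2])
    q=np.array([[100,135],[-100,135],[-100,-135],[100,-135.]])
    src=np.float32([proj(n,o+R@np.array([a,b,depth])) for a,b in q])
    # picture: up = +x, right = -y
    dst=np.float32([[ (135-b)*S,(100-a)*S] for a,b in q])
    H=cv2.getPerspectiveTransform(src,dst)
    return cv2.warpPerspective(im,H,(int(270*S),int(200*S)),flags=cv2.INTER_CUBIC)
if __name__=="__main__":
    p=np.load("rack.npy")
    P={"top":[604.8,221.1,.196],"side":[606.5,222.9,.202]}
    for n in("top","side"):
        im=cv2.imread(f"pics/{n}0.png")
        r=rect(n,im,P[n],0);cv2.imwrite(f"pics/r_{n}.png",r)
        o=np.array([P[n][0],P[n][1],112]);c=ray(n,(0,0))[0];v=RF(P[n][2]).T@(c-o);print(n,"cam in foam frame",v.round(),"floor shift (18 deep) dx,dy on face:",(18*v[:2]/v[2]).round(1))
E
python3 rect.py|tail -2
```

```text
top cam in foam frame [ 356. -254. 1439.] floor shift (18 deep) dx,dy on face: [ 4.4 -3.2]
side cam in foam frame [191. 962. 931.] floor shift (18 deep) dx,dy on face: [ 3.7 18.6]
```

View pics/r_top.png

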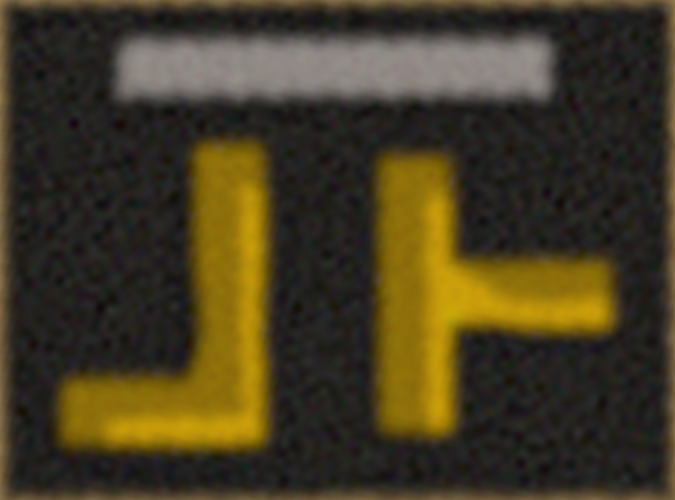

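View pics/r_side.png

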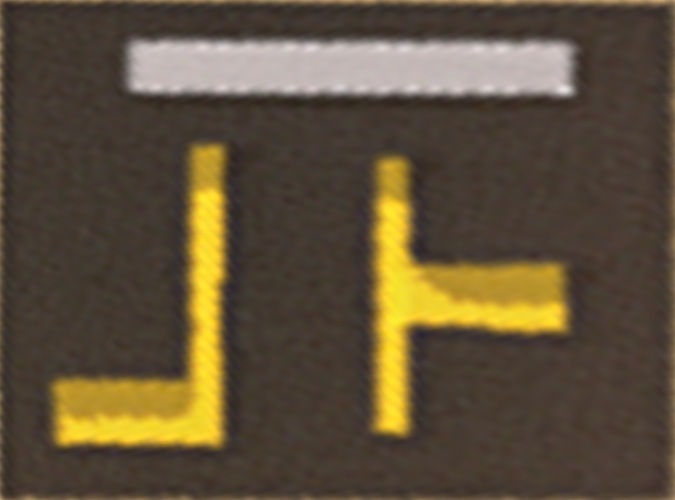

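```bash
cat > gauges.py <<'E'
from h import *
def sil(im,roi,ncorn,thr=150,n="top",K=6):
    x0,y0,x1,y1=roi;c=cv2.resize(im[y0:y1,x0:x1],None,fx=K,fy=K,interpolation=cv2.INTER_CUBIC)
    hs=cv2.cvtColor(c,cv2.COLOR_BGR2HSV);m=((hs[...,1]<70)&(hs[...,2]>thr)).astype(np.uint8)
    m=cv2.morphologyEx(m,cv2.MORPH_OPEN,np.ones((7,7)))
    cs=max(cv2.findContours(m,0,cv2.CHAIN_APPROX_NONE)[0],key=cv2.contourArea)
    for e in np.arange(2,30,.5):
        a=cv2.approxPolyDP(cs,e,True)
        if len(a)<=ncorn:break
    return (a[:,0]+.5)/K-.5+[x0,y0],(cs[:,0]+.5)/K-.5+[x0,y0]
L=np.array([[-60,-13],[60,-13],[60,13],[-34,13],[-34,67],[-60,67.]])
T=np.array([[-55,19],[-13,19],[-13,-45],[13,-45],[13,19],[55,19],[55,45],[-55,45.]])+0
if __name__=="__main__":
    im=cv2.imread("pics/top0.png")
    for nm,M,roi in(("L",L,(300,160,342,213)),("T",T,(225,165,272,210))):
        a,cs=sil(im,roi,len(M))
        W=np.array([onz("top",p,26)[:2] for p in a]);print(nm,len(a),a.round(1).tolist())
        best=None
        for rev in(0,1):
          for k in range(len(M)):
            if len(a)!=len(M):continue
            Q=np.roll(W[::-1] if rev else W,k,0)
            H,_=cv2.estimateAffinePartial2D(M,Q,method=cv2.LMEDS) if 0 else (None,None)
            mc,qc=M.mean(0),Q.mean(0);U,S,Vt=np.linalg.svd((M-mc).T@(Q-qc));R=(Vt.T@np.diag([1,np.sign(np.linalg.det(Vt.T@U.T))])@U.T)
            t=qc-R@mc;e=np.sqrt((((M@R.T+t)-Q)**2).sum(1))
            if best is None or e.max()<best[0]:best=(e.max(),t,np.arctan2(R[1,0],R[0,0]),e)
        if best:print("mid",best[1].round(1),"yaw",round(best[2],3),"err",best[3].round(1))
E
python3 gauges.py
```

```text
L 6 [[323.2, 166.1], [316.1, 168.9], [320.9, 193.6], [306.8, 197.4], [307.4, 204.4], [331.2, 199.6]]
mid [ 530.5 -317.7] yaw 0.178 err [2.3 0.4 5.3 3.6 2.2 1.9]
T 8 [[250.9, 171.2], [232.1, 196.6], [236.8, 201.8], [244.9, 191.9], [259.6, 201.2], [264.6, 196.1], [249.9, 185.4], [255.2, 175.6]]
mid [508.5 -75.2] yaw -0.638 err [2.2 1.8 4.3 0.4 2.4 4.3 2.6 3.7]
```

```bash
cat > g2.py <<'E'
from gauges import *
from scipy.optimize import least_squares
def fit(n,cs,M,p0,zt=26,zb=0,verbose=True):
    cam=ray(n,(0,0))[0][:2]
    Wt=np.array([onz(n,p,zt)[:2] for p in cs[::3]]);Wb=np.array([onz(n,p,zb)[:2] for p in cs[::3]])
    A=M;B=np.roll(M,-1,0);d=(B-A)/np.linalg.norm(B-A,axis=1)[:,None]
    area=np.sum(A[:,0]*B[:,1]-B[:,0]*A[:,1]);nn=np.c_[d[:,1],-d[:,0]]*np.sign(area);ln=np.linalg.norm(B-A,axis=1)
    p=np.array(p0,float)
    for it in range(15):
        def body(p,W):
            c,s=np.cos(p[2]),np.sin(p[2]);return (W-p[:2])@np.array([[c,-s],[s,c]])
        Rm=np.array([[np.cos(p[2]),-np.sin(p[2])],[np.sin(p[2]),np.cos(p[2])]])
        face=np.array([ (Rm@nn[k])@(cam-(p[:2]+Rm@A[k]))>0 for k in range(len(M))])
        asg=[];
        bt,bb=body(p,Wt),body(p,Wb)
        for i in range(len(Wt)):
            best=(9,-1)
            for k in range(len(M)):
                q=bb[i] if face[k] else bt[i]
                al=(q-A[k])@d[k]
                if 4<al<ln[k]-4:
                    r=abs((q-A[k])@nn[k])
                    if r<best[0]:best=(r,k)
            asg.append(best[1])
        asg=np.array(asg)
        def res(p):
            bt,bb=body(p,Wt),body(p,Wb)
            return np.array([((bb[i] if face[k] else bt[i])-A[k])@nn[k] for i,k in enumerate(asg) if k>=0])
        p=least_squares(lambda q:res(q[:3])-q[3],np.r_[p,0],loss="soft_l1").x[:3] if 1 else p
    r=res(p)
    if verbose:
        ks=asg[asg>=0];print("edges (mean res):",{int(k):(round(r[ks==k].mean(),1),bool(face[k])) for k in set(ks)})
    return p
if __name__=="__main__":
    for n,rois in(("top",((300,160,342,213),(225,165,272,210))),("side",((240,172,288,202),(220,208,270,246)))):
        im=cv2.imread(f"pics/{n}0.png")
        for nm,M,roi,p0 in(("L",L,rois[0],(530,-317,.18)),("T",T,rois[1],(508,-75,-.63))):
            a,cs=sil(im,roi,len(M),120);print(n,nm,fit(n,cs,M,p0).round(3))
E
python3 g2.py
python3 - <<'E'
from h import *
s=bot.get_state();print(Ro.from_rotvec(s["eef_rot"]).as_matrix().round(3))
E
```

```text
edges (mean res): {0: (np.float64(0.8), False), 1: (np.float64(0.2), False), 2: (np.float64(0.8), True), 3: (np.float64(-0.2), False), 4: (np.float64(1.0), True), 5: (np.float64(0.0), True)}
top L [ 5.31297e+02 -3.21074e+02  1.77000e-01]
edges (mean res): {0: (np.float64(-0.4), True), 1: (np.float64(0.6), True), 2: (np.float64(1.0), True), 3: (np.float64(0.8), False), 4: (np.float64(-0.1), True), 5: (np.float64(-0.0), False), 6: (np.float64(0.1), False), 7: (np.float64(0.5), True)}
top T [510.55  -76.068  -0.591]
edges (mean res): {0: (np.float64(-0.2), False), 1: (np.float64(-0.0), False), 2: (np.float64(-0.2), True), 3: (np.float64(1.1), False), 4: (np.float64(-0.6), True), 5: (np.float64(-0.1), True)}
side L [ 5.32690e+02 -3.20191e+02  1.76000e-01]
edges (mean res): {0: (np.float64(-0.5), False), 1: (np.float64(-1.4), True), 2: (np.float64(-0.3), False), 3: (np.float64(-0.7), False), 4: (np.float64(0.2), False), 5: (np.float64(-0.6), False), 6: (np.float64(-0.2), True), 7: (np.float64(0.6), True)}
side T [511.837 -76.422  -0.589]
[[-0.     0.961  0.277]
 [ 0.002  0.277 -0.961]
 [-1.     0.    -0.002]]
```

Candidates: L is the aluminium one at top px (321,188), not the pink one at (282,229). T is the aluminium one at (249,188), not the turquoise one at (330,276). The close crops confirm both, and the two views agree to about 1 mm. I'm starting towards the L.

move_arm([
  [0.3, [4, 12, -4.1], 0],
  [0.3, [5, 16, -5.5], 0],
  [0.3, [6, 20, -6.8], 0],
  [0.3, [7, 24, -8.2], 0],
  [0.3, [8, 28, -9.6], 0],
])

```text
time: 0.52
tcp_pos: [331.8, -460.2, 347.7]
eef_rot: [1.001, 1.33, -1.0]
force: [0.3, -1.3, 0.8]
gripper_width: 59.6
```

```bash
cat >> h.py <<'E'
def go(xyz,yaw=None):
    """shift in tool axes cm for TIP world target, turn deg about tool x so tool y has world yaw"""
    s=bot.get_state();R=Ro.from_rotvec(s["eef_rot"]).as_matrix();tip=s["tcp_pos"]+173*R[:,0]
    y0=np.arctan2(R[1,1],R[0,1])
    print("t",round(s["time"],2),"tip",tip.round(1),"yaw",round(y0,4),"xaxis",R[:,0].round(3),"F",s["force"].round(1),"w",round(s["gripper_width"],1),"q6",round(s["joint_positions"][5],2))
    if xyz is not None:print(" shift cm",(R.T@(np.array(xyz,float)-tip)/10).round(2),"turn",None if yaw is None else round(-np.degrees(yaw-y0),2))
E
python3 -c "
from h import *
go((532,-320.6,70),.1765)"
```

```text
t 0.52 tip [ 331.7 -460.   174.7] yaw 0.2802 xaxis [-0.     0.001 -1.   ] F [ 0.3 -1.3  0.8] w 59.6 q6 0.28
 shift cm [10.47 23.11 -7.85] turn 5.94
```

move_arm([
  [0.3, [6, 22.8, -7.8], 2],
  [0.3, [6, 22.8, -7.8], 4],
  [0.3, [6, 22.8, -7.8], 5.9],
  [0.3, [6, 22.8, -7.8], 5.9],
  [0.3, [6, 22.8, -7.8], 5.9],
])

```text
time: 0.93
tcp_pos: [497.6, -344.0, 297.6]
eef_rot: [1.077, 1.289, -1.077]
force: [-0.2, -0.4, -0.3]
gripper_width: 59.6
```

move_arm([
  [0.3, [0, 0, 0], 0],
  [0.3, [0, 0, 0], 0],
  [0.3, [0, 0, 0], 0],
])

```text
time: 1.18
tcp_pos: [496.4, -345.5, 298.0]
eef_rot: [1.076, 1.29, -1.077]
force: [-0.3, -0.1, 0.4]
gripper_width: 59.8
```

```bash
python3 -c "
from h import *
go((532,-320.6,14),.1765)"
```

```text
t 1.18 tip [ 496.2 -345.4  125. ] yaw 0.1786 xaxis [-0.001  0.    -1.   ] F [-0.3 -0.1  0.4] w 59.8 q6 0.73
 shift cm [11.09  3.98 -1.8 ] turn 0.12
```

move_arm([
  [0.3, [3, 3.98, -1.8], 0],
  [0.3, [7, 3.98, -1.8], 0],
  [0.3, [7.5, 3.98, -1.8], 0],
  [0.3, [7.5, 3.98, -1.8], 0],
  [0.3, [7.5, 3.98, -1.8], 0],
])

```text
time: 1.6
tcp_pos: [531.2, -322.0, 223.7]
eef_rot: [1.078, 1.289, -1.079]
force: [-0.5, 0.3, -0.5]
gripper_width: 59.7
```

```bash
python3 -c "
from h import *
go((532,-320.6,14),.1765)
t=bot.camera('top');s=bot.camera('side')
a=cv2.resize(t[150:220,270:370],None,fx=4,fy=4);b=cv2.resize(s[120:220,220:320],None,fx=4,fy=4)
cv2.imwrite('pics/g1.png',np.hstack([cv2.copyMakeBorder(a,0,120,0,0,0),b]))"
```

```text
t 1.6 tip [ 531.  -321.9   50.7] yaw 0.1762 xaxis [-0.002  0.    -1.   ] F [-0.5  0.3 -0.5] w 59.7 q6 0.8
 shift cm [ 3.67  0.13 -0.11] turn -0.02
```

View pics/g1.png

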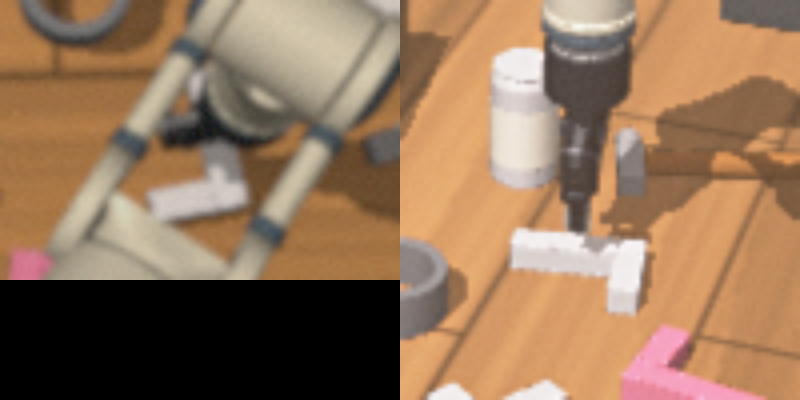

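The gripper stands over the middle of the L's long leg (about (580,230) in the crop) and the fingers are clear of the short leg. I'll descend until the tips are about half-way up the block, then close.

move_arm([
  [0.3, [2, 0.1, -0.1], 0],
  [0.3, [3.6, 0.1, -0.1], 0],
  [0.3, [3.6, 0.1, -0.1], 0],
  [0.3, [3.6, 0.1, -0.1], 0],
  [0.3, [3.6, 0.1, -0.1], 0],
])

```text
time: 2.12
tcp_pos: [533.4, -320.4, 190.0]
eef_rot: [1.077, 1.284, -1.077]
force: [-0.3, 0.8, 0.2]
gripper_width: 59.8
```

move_arm([
  [0.5, [0, 0, 0], 0],
  [0.7, [0, 0, 0], 0],
  [1, [0, 0, 0], 0],
  [1, [0, 0, 0], 0],
  [1, [0, 0, 0], 0],
])

```text
time: 2.53
tcp_pos: [533.5, -319.9, 189.1]
eef_rot: [1.077, 1.286, -1.077]
force: [-0.2, 0.4, 5.6]
gripper_width: 24.1
```

```bash
python3 -c "
from h import *
go((532,-320.6,14),.1765)
s=bot.camera('side')
b=cv2.resize(s[140:220,230:310],None,fx=6,fy=6)
cv2.imwrite('pics/g2.png',b)"
```

```text
t 2.53 tip [ 533.8 -320.2   16.1] yaw 0.1778 xaxis [ 0.002 -0.001 -1.   ] F [-0.2  0.4  5.6] w 24.1 q6 0.8
 shift cm [ 0.21 -0.18  0.01] turn 0.08
```

View pics/g2.png

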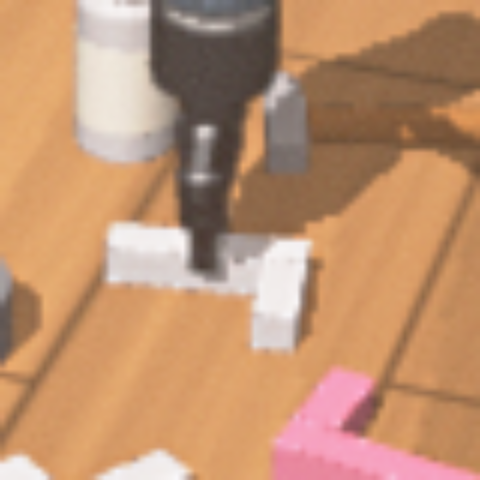

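move_arm([
  [1, [-0.5, 0, 0], 0],
  [1, [-1.5, 0, 0], 0],
  [1, [-3, 0, 0], 0],
  [1, [-5, 0, 0], 0],
  [1, [-7, 0, 0], 0],
])

```text
time: 3.0
tcp_pos: [532.9, -319.5, 257.5]
eef_rot: [1.077, 1.291, -1.078]
force: [-0.3, -0.8, -2.7]
gripper_width: 24.5
```

move_arm([
  [1, [-3, 0, 0], 0],
  [1, [-6, 0, 0], 0],
  [1, [-9, 0, 0], 0],
  [1, [-11, 0, 0], 0],
  [1, [-11, 0, 0], 0],
])

```text
time: 3.42
tcp_pos: [533.2, -319.7, 374.3]
eef_rot: [1.076, 1.278, -1.075]
force: [-0.5, -0.3, -0.8]
gripper_width: 24.0
```

```bash
python3 -c "
from h import *
p=np.load('rack.npy');R=Ro.from_euler('z',p[2]).as_matrix()@Ro.from_euler('y',-np.pi/6).as_matrix();o=np.array([p[0],p[1],112])
for n,f in (('l_home',(-20,44,-5)),('t_home',(-20,-62.3,-5)),('pitchspot',(-20,10,13))):print(n,(o+R@np.array(f)).round(1))
go(o+R@np.array((-20,10,80)),p[2])
s=bot.camera('side');t=bot.camera('top')
cv2.imwrite('pics/g3.png',np.hstack([cv2.resize(s[40:200,180:340],None,fx=2.5,fy=2.5),cv2.resize(t[100:260,260:420],None,fx=2.5,fy=2.5)]))"
```

```text
l_home [582.7 262.2  97.7]
t_home [603.7 158.   97.7]
pitchspot [580.6 227.1 113.3]
t 3.42 tip [ 534.6 -320.6  201.3] yaw 0.178 xaxis [ 0.008 -0.005 -1.   ] F [-0.5 -0.3 -0.8] w 24.0 q6 0.8
 shift cm [  2.72  10.85 -53.04] turn -1.2
```

View pics/g3.png

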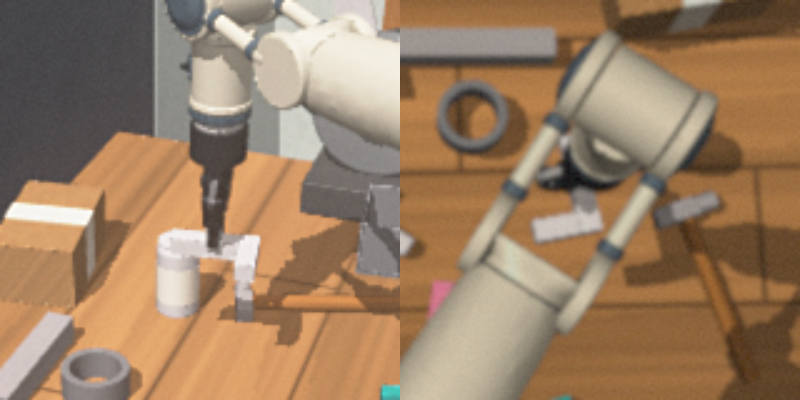

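move_arm([
  [1, [0, 0.6, -3], 0],
  [1, [0, 1.5, -7], 0],
  [1, [0, 2.3, -11], 0],
  [1, [0, 3.1, -15], 0],
  [1, [0, 4, -19], 0],
])

```text
time: 3.93
tcp_pos: [538.3, -124.0, 363.8]
eef_rot: [1.077, 1.293, -1.08]
force: [1.1, 0.1, -2.7]
gripper_width: 23.9
```

move_arm([
  [1, [0, 0.8, -4], 0],
  [1, [0, 1.6, -8], 0],
  [1, [0, 2.4, -12], 0],
  [1, [0, 3.2, -16], -1],
  [1, [0, 4, -19], -1.2],
])

```text
time: 4.35
tcp_pos: [543.8, 71.5, 364.1]
eef_rot: [1.058, 1.302, -1.063]
force: [0.7, -0.3, -2.5]
gripper_width: 23.7
```

```bash
python3 -c "
from h import *
go((548.9,220.6,182.6),.199)"
```

```text
t 4.35 tip [542.9  71.6 191.1] yaw 0.2012 xaxis [-0.005  0.001 -1.   ] F [ 0.7 -0.3 -2.5] w 23.7 q6 1.44
 shift cm [  0.86   3.57 -14.48] turn 0.13
```

move_arm([
  [1, [0, 1.2, -4], 0],
  [1, [0, 2.4, -8], 0],
  [1, [0, 4, -12], 0],
  [1, [0, 6.5, -14.2], 0],
  [1, [0, 6.6, -14.2], 0],
])

```text
time: 4.77
tcp_pos: [582.4, 226.0, 360.9]
eef_rot: [1.054, 1.305, -1.063]
force: [-0.2, -1.8, -3.7]
gripper_width: 23.8
```

move_arm([
  [1, [0, 0, 0], 0],
  [1, [0, 0, 0], 0],
])

```text
time: 4.93
tcp_pos: [581.2, 220.6, 364.5]
eef_rot: [1.058, 1.299, -1.066]
force: [-0.1, 0.5, -1.7]
gripper_width: 23.7
```

```bash
python3 -c "
from h import *
go((579,227.1,155),.199)
s=bot.camera('side');t=bot.camera('top')
cv2.imwrite('pics/g4.png',np.hstack([cv2.resize(s[150:310,100:260],None,fx=2.5,fy=2.5),cv2.resize(t[90:250,80:240],None,fx=2.5,fy=2.5)]))"
```

```text
t 4.93 tip [580.4 220.2 191.5] yaw 0.199 xaxis [-0.005 -0.002 -1.   ] F [-0.1  0.5 -1.7] w 23.7 q6 1.68
 shift cm [ 3.65  0.01 -0.71] turn 0.0
```

View pics/g4.png

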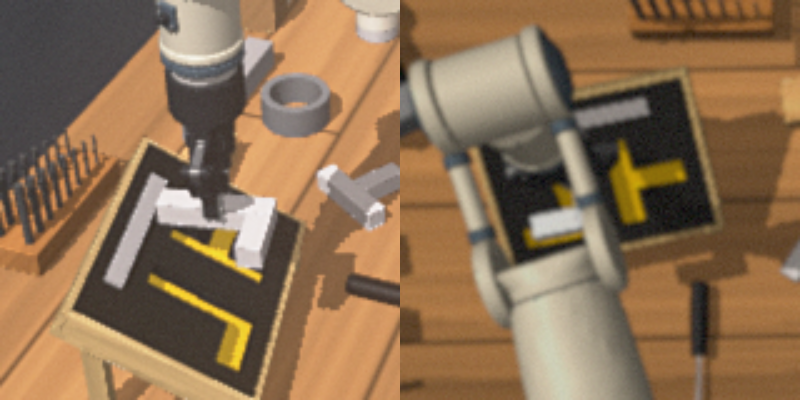

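move_arm([
  [1, [1, 0, -0.4], 0],
  [1, [2, 0, -0.7], 0],
  [1, [3, 0, -0.7], 0],
  [1, [3.6, 0, -0.7], 0],
  [1, [3.6, 0, -0.7], 0],
])

```text
time: 5.45
tcp_pos: [579.5, 227.2, 328.4]
eef_rot: [1.059, 1.299, -1.065]
force: [-0.5, -0.4, -3.3]
gripper_width: 24.1
```

move_arm([
  [1, [0.2, 0, 0], 0],
  [1, [0.4, 0, 0], 0],
  [1, [0.6, 0, 0], 0],
  [1, [0.8, 0, 0], 0],
  [1, [1.0, 0, 0], 0],
])

```text
time: 5.87
tcp_pos: [580.0, 227.6, 321.7]
eef_rot: [1.062, 1.296, -1.061]
force: [-0.0, -0.0, -3.7]
gripper_width: 24.3
```

move_arm([
  [1, [0.2, 0, 0], 0],
  [1, [0.4, 0, 0], 0],
  [1, [0.6, 0, 0], 0],
  [1, [0.8, 0, 0], 0],
  [1, [1.0, 0, 0], 0],
])

```text
time: 6.28
tcp_pos: [578.8, 227.5, 313.8]
eef_rot: [1.06, 1.298, -1.063]
force: [-13.9, -2.9, 8.8]
gripper_width: 24.1
```

```bash
python3 -c "
from h import *
go((579,227.1,155),.199)
s=bot.camera('side');t=bot.camera('top')
cv2.imwrite('pics/g5.png',np.hstack([cv2.resize(s[180:320,100:240],None,fx=3.5,fy=3.5),cv2.resize(t[110:210,100:220],None,fx=2.5,fy=4.9)]))"
```

```text
t 6.28 tip [578.5 227.4 140.8] yaw 0.199 xaxis [-0.002 -0.    -1.   ] F [-13.9  -2.9   8.8] w 24.1 q6 1.69
 shift cm [-1.42  0.04  0.04] turn 0.0
```

View pics/g5.png

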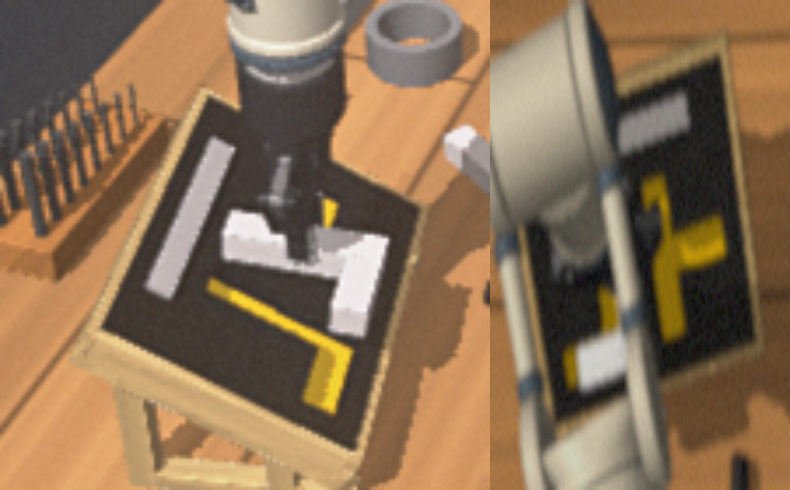

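move_arm([
  [1, [0.1, -0.2, 0], 0],
  [1, [0.3, -0.25, 0], 0],
  [1, [0.5, -0.3, 0], 0],
  [1, [0.7, -0.3, 0], 0],
])

```text
time: 6.72
tcp_pos: [576.3, 226.9, 306.6]
eef_rot: [1.061, 1.297, -1.061]
force: [-9.8, -2.5, 5.4]
gripper_width: 23.9
```

move_arm([
  [1, [0.2, 0, 0], 0],
  [1, [0.4, 0, 0], 0],
  [1, [0.6, 0, 0], 0],
])

```text
time: 6.97
tcp_pos: [576.0, 226.9, 299.9]
eef_rot: [1.06, 1.298, -1.063]
force: [-10.9, -2.0, 5.7]
gripper_width: 24.4
```

```bash
python3 -c "
from h import *
go((579,227.1,155),.199)
s=bot.camera('side')
cv2.imwrite('pics/g6.png',cv2.resize(s[180:320,100:240],None,fx=4,fy=4))"
```

```text
t 6.97 tip [575.6 226.8 126.9] yaw 0.199 xaxis [-0.002 -0.    -1.   ] F [-10.9  -2.    5.7] w 24.4 q6 1.69
 shift cm [-2.81  0.34  0.04] turn 0.0
```

View pics/g6.png

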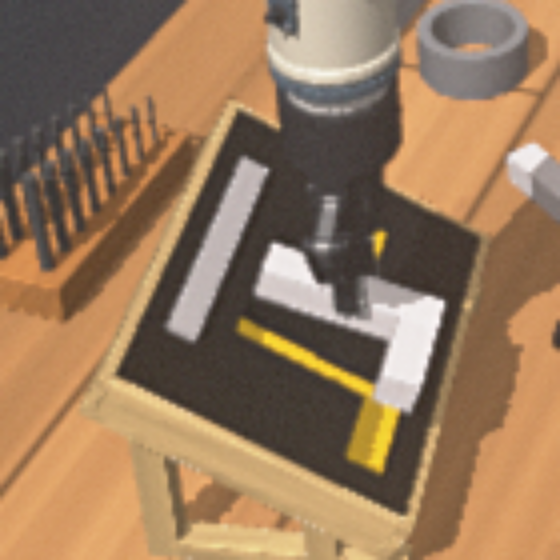

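move_arm([
  [1, [0.2, 0, 0], 0],
  [1, [0.4, 0, 0], 0],
  [1, [0.6, 0, 0], 0],
  [1, [0.7, 0, 0], 0],
])

```text
time: 7.35
tcp_pos: [576.2, 226.9, 292.6]
eef_rot: [1.061, 1.298, -1.062]
force: [-8.2, -2.5, 3.9]
gripper_width: 24.2
```

move_arm([
  [1, [0.15, 0, 0], 0],
  [1, [0.3, 0, 0], 0],
  [1, [0.4, 0, 0], 0],
])

```text
time: 7.6
tcp_pos: [576.4, 227.0, 288.8]
eef_rot: [1.061, 1.297, -1.062]
force: [-5.7, -2.2, 4.3]
gripper_width: 24.4
```

```bash
python3 -c "
from h import *
go((579,227.1,155),.199)
s=bot.camera('side')
cv2.imwrite('pics/g7.png',cv2.resize(s[180:320,100:240],None,fx=4,fy=4))"
```

```text
t 7.6 tip [576.3 227.  115.8] yaw 0.199 xaxis [-0.001  0.    -1.   ] F [-5.7 -2.2  4.3] w 24.4 q6 1.69
 shift cm [-3.92  0.26  0.04] turn 0.0
```

View pics/g7.png

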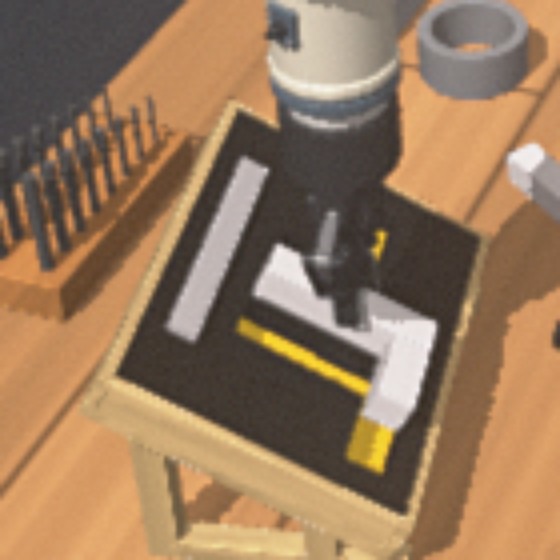

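move_arm([
  [1, [0.15, 0, 0], 0],
  [1, [0.3, 0, 0], 0],
  [1, [0.3, 0, 0], 0],
])

```text
time: 7.9
tcp_pos: [576.3, 226.9, 287.8]
eef_rot: [1.062, 1.297, -1.061]
force: [-12.0, -2.7, 11.1]
gripper_width: 24.2
```

move_arm([
  [1, [0.1, 0, 0], 0],
  [1, [0.2, 0, 0], 0],
  [1, [0.2, 0, 0], 0],
])

```text
time: 8.15
tcp_pos: [576.1, 226.8, 287.8]
eef_rot: [1.063, 1.296, -1.06]
force: [-14.8, -4.7, 18.5]
gripper_width: 24.0
```

```bash
python3 -c "
from h import *
go((579,227.1,155),.199)
s=bot.camera('side')
cv2.imwrite('pics/g8.png',cv2.resize(s[180:320,100:240],None,fx=4,fy=4))"
```

```text
t 8.15 tip [576.4 227.  114.8] yaw 0.199 xaxis [ 0.002  0.001 -1.   ] F [-14.8  -4.7  18.5] w 24.0 q6 1.69
 shift cm [-4.02  0.27  0.04] turn -0.0
```

View pics/g8.png

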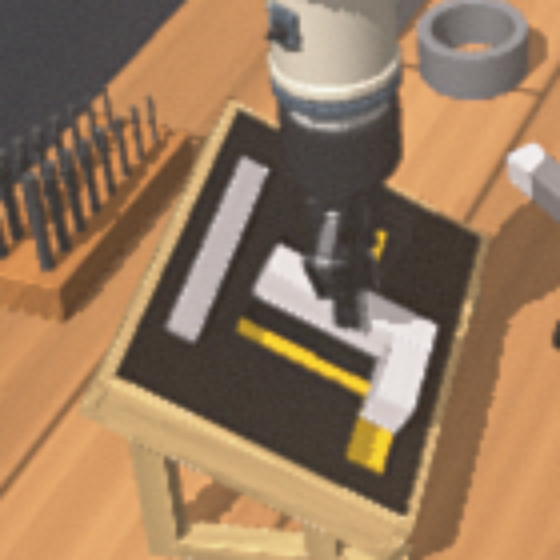

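```bash
cat > ff.py <<'E'
from gauges import *
import gauges
from scipy.optimize import least_squares
PR={"top":[604.8,221.1,.196],"side":[606.5,222.9,.202]}
def RFm(psi): return Ro.from_euler('z',psi).as_matrix()@Ro.from_euler('y',-np.pi/6).as_matrix()
def onf(n,uv,z):
    p=PR[n];o=np.array([p[0],p[1],112.]);R=RFm(p[2]);c,d=ray(n,uv);c=R.T@(c-o);d=R.T@d
    return (c+d*(z-c[2])/d[2])[:2]
def camf(n):
    p=PR[n];return RFm(p[2]).T@(ray(n,(0,0))[0]-np.array([p[0],p[1],112.]))
def contour(im,roi,thr,sat=60,K=6,save=None):
    x0,y0,x1,y1=roi;c=cv2.resize(im[y0:y1,x0:x1],None,fx=K,fy=K,interpolation=cv2.INTER_CUBIC)
    hs=cv2.cvtColor(c,cv2.COLOR_BGR2HSV);m=((hs[...,1]<sat)&(hs[...,2]>thr)).astype(np.uint8)
    m=cv2.morphologyEx(m,cv2.MORPH_OPEN,np.ones((7,7)))
    cs=max(cv2.findContours(m,0,cv2.CHAIN_APPROX_NONE)[0],key=cv2.contourArea)
    if save:cv2.drawContours(c,[cs],-1,(0,0,255),1);cv2.imwrite(save,c)
    return (cs[:,0]+.5)/K-.5+[x0,y0]
def fitf(n,cs,M,p0,zb,th=26,gate=5):
    cam=camf(n)[:2]
    Wt=np.array([onf(n,p,zb+th) for p in cs[::3]]);Wb=np.array([onf(n,p,zb) for p in cs[::3]])
    A=M;B=np.roll(M,-1,0);ln=np.linalg.norm(B-A,axis=1);d=(B-A)/ln[:,None]
    nn=np.c_[d[:,1],-d[:,0]]*np.sign(np.sum(A[:,0]*B[:,1]-B[:,0]*A[:,1]))
    p=np.array(p0,float)
    def body(p,W):
        c,s=np.cos(p[2]),np.sin(p[2]);return (W-p[:2])@np.array([[c,-s],[s,c]])
    for it in range(12):
        Rm=np.array([[np.cos(p[2]),-np.sin(p[2])],[np.sin(p[2]),np.cos(p[2])]])
        face=np.array([(Rm@nn[k])@(cam-(p[:2]+Rm@A[k]))>0 for k in range(len(M))])
        bt,bb=body(p,Wt),body(p,Wb);asg=[]
        g=gate*(2 if it<4 else 1)
        for i in range(len(Wt)):
            best=(g,-1)
            for k in range(len(M)):
                q=bb[i] if face[k] else bt[i];al=(q-A[k])@d[k]
                if 4<al<ln[k]-4 and abs((q-A[k])@nn[k])<best[0]:best=(abs((q-A[k])@nn[k]),k)
            asg.append(best[1])
        asg=np.array(asg)
        def res(p):
            bt,bb=body(p,Wt),body(p,Wb)
            return np.array([((bb[i] if face[k] else bt[i])-A[k])@nn[k] for i,k in enumerate(asg) if k>=0])
        p=least_squares(res,p,loss="soft_l1").x
    r=res(p);ks=asg[asg>=0];print({int(k):(round(float(r[ks==k].mean()),1),int((ks==k).sum()),bool(face[k])) for k in sorted(set(ks.tolist()))})
    return p
E
python3 - <<'E'
from ff import *
s=bot.camera("side")
cv2.imwrite("pics/s8.png",s)
cs=contour(s,(155,235,215,295),110,save="pics/k8.png")
print(fitf("side",cs,L,(-20,10,0),0).round(3))
E
```

```text
{0: (0.2, 49, False), 1: (0.6, 10, True), 2: (0.3, 58, True), 3: (0.1, 26, True), 4: (-0.9, 12, True), 5: (0.2, 39, False)}
[-1.9094e+01  1.0178e+01  8.0000e-03]
```

View pics/k8.png

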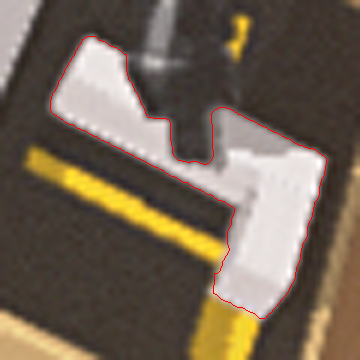

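```bash
cat > cut.py <<'E'
from ff import *
LC=np.array([[-62,-15],[62,-15],[62,15],[-32,15],[-32,69],[-62,69.]])
TC=np.array([[-57,17],[-15,17],[-15,-47],[15,-47],[15,17],[57,17],[57,47],[-57,47.]])
def ycont(im,box,thr,save):
    K=6;x0,y0,x1,y1=box;c=cv2.resize(im[y0:y1,x0:x1],None,fx=K,fy=K,interpolation=cv2.INTER_CUBIC).astype(int)
    yv=(c[...,2]+c[...,1])//2-c[...,0]; m=(yv>thr).astype(np.uint8)
    out=[q for q in cv2.findContours(m,0,cv2.CHAIN_APPROX_NONE)[0] if cv2.contourArea(q)>3000]
    v=c.clip(0,255).astype(np.uint8).copy();cv2.drawContours(v,out,-1,(0,0,255),1);cv2.imwrite(save,v)
    return [(q[:,0]+.5)/K-.5+[x0,y0] for q in out]
if __name__=="__main__":
  for n,box in(("top",(120,145,200,192)),("side",(150,230,212,302))):
    im=cv2.imread(f"pics/{n}0.png")
    for thr in(50,70,90):
      print(n,thr)
      for cs in ycont(im,box,thr,f"pics/y_{n}.png"):
        m=np.mean([onf(n,p,0) for p in cs],0)
        if m[1]>0:print(" L",fitf(n,cs,LC,(-20,44,0),0,-18).round(3))
        else:print(" T",fitf(n,cs,TC,(-20,-62,0),0,-18).round(3))
E
python3 cut.py
```

```text
top 50
{0: (1.7, 67, True), 1: (2.6, 13, True), 2: (2.0, 50, False), 3: (3.0, 27, True), 4: (2.6, 13, False), 5: (1.9, 46, False)}
 L [-2.1374e+01  4.4430e+01  5.0000e-03]
{0: (3.2, 20, True), 1: (2.4, 34, False), 2: (2.3, 13, True), 3: (2.0, 34, True), 4: (2.8, 20, True), 5: (1.6, 14, True), 6: (1.4, 61, False), 7: (2.2, 13, False)}
 T [-20.459 -61.224   0.   ]
top 70Traceback (most recent call last):
  File "cut.py", line 16, in <module>
    m=np.mean([onf(n,p,0) for p in cs],0)
               ~~~^^^^^^^
  File "ff.py", line 7, in onf
    p=PR[n];o=np.array([p[0],p[1],112.]);R=RFm(p[2]);c,d=ray(n,uv);c=R.T@(c-o);d=R.T@d
                                                         ~~~^^^^^^
  File "h.py", line 5, in ray
    i=bot.camera_info(n);K=np.array(i["intrinsics"]);R=np.array(i["R"]);t=np.array(i["t"])
ValueError: time passes only in moves, steps and waits
```

```bash
sed -i 's/^def ray/import pickle,os\nif not os.path.exists("ci.pkl"):\n    pickle.dump({n:bot.camera_info(n) for n in("top","side")},open("ci.pkl","wb"))\nCI=pickle.load(open("ci.pkl","rb"))\ndef ray/; s/bot.camera_info(n);/CI[n];/' h.py; python3 cut.py
```

```text
top 50
{0: (1.7, 67, True), 1: (2.6, 13, True), 2: (2.0, 50, False), 3: (3.0, 27, True), 4: (2.6, 13, False), 5: (1.9, 46, False)}
 L [-2.1374e+01  4.4430e+01  5.0000e-03]
{0: (3.2, 20, True), 1: (2.4, 34, False), 2: (2.3, 13, True), 3: (2.0, 34, True), 4: (2.8, 20, True), 5: (1.6, 14, True), 6: (1.4, 61, False), 7: (2.2, 13, False)}
 T [-20.459 -61.224   0.   ]
top 70
{0: (0.7, 66, True), 1: (0.8, 14, True), 2: (0.8, 50, False), 3: (1.4, 27, True), 4: (1.6, 12, False), 5: (1.2, 45, False)}
 L [-2.1019e+01  4.4408e+01  5.0000e-03]
{0: (1.8, 20, True), 1: (1.2, 34, False), 2: (0.6, 13, True), 3: (0.9, 35, True), 4: (1.4, 19, True), 5: (0.5, 15, True), 6: (0.7, 61, False), 7: (0.8, 13, False)}
 T [-2.0717e+01 -6.1711e+01  1.0000e-03]
top 90
{0: (-0.3, 65, True), 1: (-0.1, 13, True), 2: (-0.5, 50, False), 3: (0.1, 27, True), 4: (0.2, 11, False), 5: (-0.2, 45, False)}
 L [-2.1408e+01  4.4316e+01  2.0000e-03]
{0: (0.3, 18, True), 1: (-0.2, 33, False), 2: (-1.1, 12, True), 3: (-0.0, 35, True), 4: (-0.4, 19, True), 5: (-0.5, 14, True), 6: (-0.0, 61, False), 7: (-0.9, 13, False)}
 T [-2.1099
[... 504 characters left out ...]
(0.5, 58, True), 3: (0.4, 26, True), 4: (0.1, 14, True), 5: (0.4, 35, False)}
 L [-2.0717e+01  4.3750e+01 -5.0000e-03]
{0: (1.5, 22, False), 1: (-0.4, 25, False), 2: (0.8, 13, False), 3: (-0.2, 19, True), 4: (1.1, 22, False), 5: (0.0, 4, True), 6: (0.8, 68, True), 7: (0.4, 3, False)}
 T [-2.0853e+01 -6.2901e+01 -6.0000e-03]
side 90
{0: (-0.3, 77, False), 1: (-0.2, 5, True), 2: (-0.2, 58, True), 3: (-0.2, 26, True), 4: (-0.6, 14, True), 5: (-0.1, 35, False)}
 L [-2.0780e+01  4.3694e+01 -4.0000e-03]
{0: (0.5, 22, False), 1: (-0.9, 25, False), 2: (-0.2, 13, False), 3: (-0.7, 19, True), 4: (0.4, 22, False), 5: (-0.1, 3, True), 6: (0.2, 67, True), 7: (-0.3, 3, False)}
 T [-21.114 -63.049  -0.   ]
```

move_arm([
  [1, [-0.6, -0.2, 0], 0],
  [1, [-1.2, -0.5, 0], 0],
  [1, [-2.1, -1.0, 0], 0.4],
  [1, [-2.1, -1.0, 0], 0.4],
])

```text
time: 8.58
tcp_pos: [566.9, 225.0, 305.4]
eef_rot: [1.068, 1.293, -1.065]
force: [1.4, -0.0, -1.5]
gripper_width: 24.1
```

Run:
```python
from ff import *
def foamtip():
    p=PR["side"];s=bot.get_state();R=Ro.from_rotvec(s["eef_rot"]).as_matrix();tip=s["tcp_pos"]+173*R[:,0]
    return RFm(.199).T@(tip-np.array([605.9,222,112.]))
go(None);f=foamtip();print("foamtip",f.round(1))
f0=RFm(.199).T@(np.array([576.4,227.0,114.8])-np.array([605.9,222,112.]));print(f0.round(1));h=(f-f0)[2];print("height",h)
s=bot.camera("side");cv2.imwrite("pics/s9.png",s)
cs=contour(s,(145,215,215,295),110,save="pics/k9.png")
print(fitf("side",cs,L,(-20,10,0),h).round(3))
```

```text
t 8.58 tip [567.2 225.1 132.4] yaw 0.1913 xaxis [ 0.002  0.001 -1.   ] F [ 1.4 -0.  -1.5] w 24.1 q6 1.7
foamtip [-22.1  10.7  36.3]
[-22.8  10.7  16.4]
height 19.934148457438827
{0: (0.5, 51, False), 1: (-0.2, 9, True), 2: (0.5, 58, True), 3: (0.4, 25, True), 4: (-0.8, 13, True), 5: (0.2, 38, False)}
[-17.991  10.241   0.022]
```

View pics/k9.png

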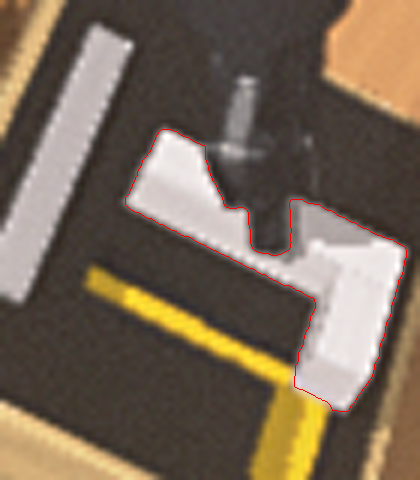

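move_arm([
  [1, [0.1, -0.2, -1.5], -0.4],
  [1, [0.13, -0.23, -3.35], -0.4],
  [1, [0.13, -0.23, -3.35], -0.4],
  [1, [0.13, -0.23, -3.35], -0.4],
  [1, [0.13, -0.23, -3.35], -0.4],
])

```text
time: 9.05
tcp_pos: [558.4, 257.7, 301.4]
eef_rot: [1.06, 1.297, -1.062]
force: [0.1, 0.1, -3.6]
gripper_width: 24.1
```

```bash
cat > meas.py <<'E'
from ff import *
def foamtip():
    s=bot.get_state();R=Ro.from_rotvec(s["eef_rot"]).as_matrix();tip=s["tcp_pos"]+173*R[:,0]
    return RFm(.199).T@(tip-np.array([605.9,222,112.]))
E
python3 - <<'E'
from meas import *
go(None);f=foamtip();print("foamtip",f.round(1));h=f[2]-16.4
s=bot.camera("side");cv2.imwrite("pics/s10.png",s)
cs=contour(s,(130,225,205,310),110,save="pics/k10.png")
print(fitf("side",cs,L,(-20,44,0),h).round(3))
t=bot.camera("top");cv2.imwrite("pics/t10.png",cv2.resize(t[110:210,100:220],None,fx=5,fy=5))
E
```

```text
t 9.05 tip [558.3 257.6 128.4] yaw 0.1995 xaxis [-0.001 -0.001 -1.   ] F [ 0.1  0.1 -3.6] w 24.1 q6 1.75
foamtip [-26.1  44.3  34.1]
{0: (-0.5, 45, False), 1: (0.6, 10, True), 2: (-0.0, 60, True), 3: (-0.5, 26, True), 4: (-1.2, 13, True), 5: (-4.3, 5, False)}
[-2.2656e+01  4.4091e+01  2.0000e-02]
```

View pics/k10.png

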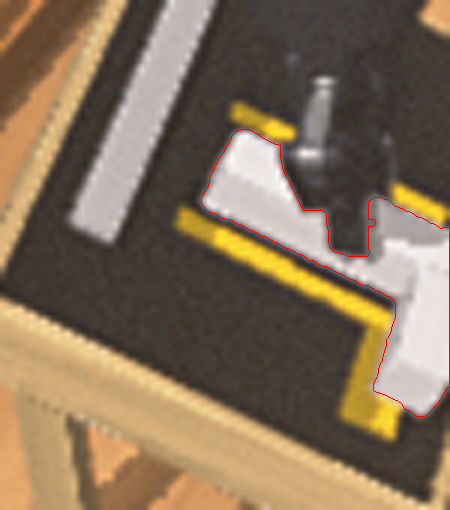

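View pics/t10.png

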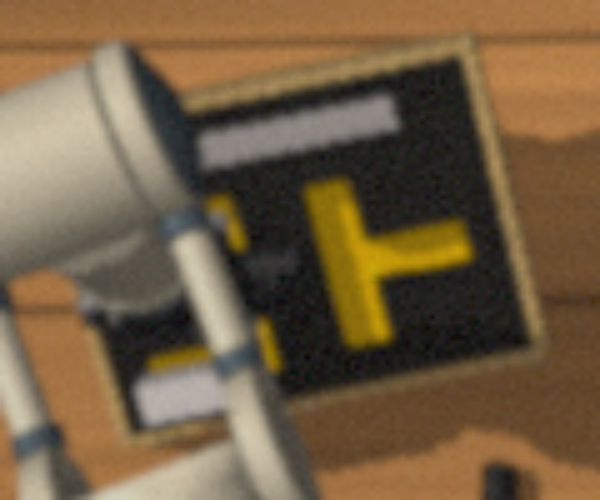

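move_arm([
  [1, [-0.08, 0.14, 0], 0],
  [1, [0.4, 0.42, 0], 0],
  [1, [1.0, 0.77, 0], 0],
  [1, [1.13, 0.84, 0], 0],
  [1, [1.13, 0.84, 0], 0],
])

```text
time: 9.57
tcp_pos: [567.0, 258.9, 289.3]
eef_rot: [1.06, 1.298, -1.064]
force: [-0.6, -0.7, -2.9]
gripper_width: 24.3
```

Run:
```python
from meas import *
go(None);f=foamtip();print("foamtip",f.round(1));h=f[2]-16.4
s=bot.camera("side");cv2.imwrite("pics/s11.png",s)
cs=contour(s,(140,230,220,315),110,save="pics/k11.png")
print(fitf("side",cs,L,(-20,44,0),h).round(3))
```

```text
t 9.57 tip [566.6 258.7 116.3] yaw 0.1984 xaxis [-0.002 -0.001 -1.   ] F [-0.6 -0.7 -2.9] w 24.3 q6 1.75
foamtip [-24.9  43.8  19.4]
{0: (-0.9, 47, False), 1: (0.4, 9, True), 2: (-0.5, 60, True), 3: (-0.5, 26, True), 4: (-0.1, 13, True), 5: (-0.2, 40, False)}
[-2.1640e+01  4.1794e+01  1.6000e-02]
```

View pics/k11.png

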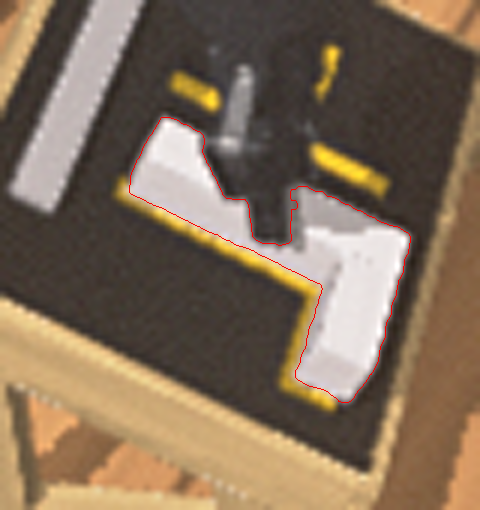

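move_arm([
  [1, [0, 0.06, -0.08], 0],
  [1, [0.15, 0.15, -0.08], 0],
  [1, [0.31, 0.26, -0.08], 0],
  [1, [0.31, 0.26, -0.08], 0],
])

```text
time: 9.95
tcp_pos: [569.3, 260.4, 287.5]
eef_rot: [1.061, 1.297, -1.062]
force: [-0.6, 0.3, -2.3]
gripper_width: 23.6
```

Run:
```python
from meas import *
go(None);f=foamtip();print("foamtip",f.round(1));h=f[2]-16.4
s=bot.camera("side");cv2.imwrite("pics/s12.png",s)
cs=contour(s,(140,230,220,315),110,save="pics/k12.png")
print(fitf("side",cs,L,(-20,44,0),h).round(3))
```

```text
t 9.95 tip [569.2 260.4 114.5] yaw 0.1988 xaxis [-0. -0. -1.] F [-0.6  0.3 -2.3] w 23.6 q6 1.75
foamtip [-23.3  44.9  16.3]
{0: (-0.5, 48, False), 1: (-0.1, 9, True), 2: (-0.2, 62, True), 3: (-0.3, 26, True), 4: (-0.9, 13, True), 5: (-0.3, 40, False)}
[-1.9721e+01  4.3740e+01  3.0000e-02]
```

View pics/k12.png

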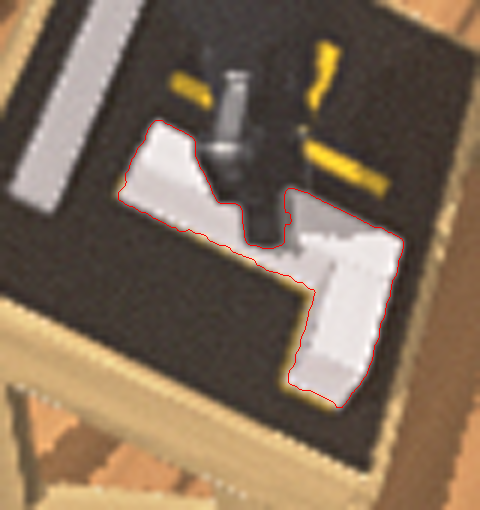

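move_arm([
  [1, [0, -0.08, 0], 0],
  [1, [0.15, 0, 0], 0],
  [1, [0.3, 0.08, 0], 0],
  [1, [0.4, 0.13, 0], 0],
  [1, [0.48, 0.17, 0], 0],
])

```text
time: 10.42
tcp_pos: [570.9, 260.7, 282.7]
eef_rot: [1.061, 1.297, -1.062]
force: [1.1, -0.3, -2.5]
gripper_width: 24.0
```

Run:
```python
from meas import *
go(None);f=foamtip();print("foamtip",f.round(1));h=f[2]-16.4
s=bot.camera("side");cv2.imwrite("pics/s13.png",s)
cs=contour(s,(140,230,220,315),110,save="pics/k13.png")
```

```text
t 10.42 tip [570.8 260.7 109.7] yaw 0.1987 xaxis [-0. -0. -1.] F [ 1.1 -0.3 -2.5] w 24.0 q6 1.75
foamtip [-24.3  44.9  11.4]
```

View pics/k13.png

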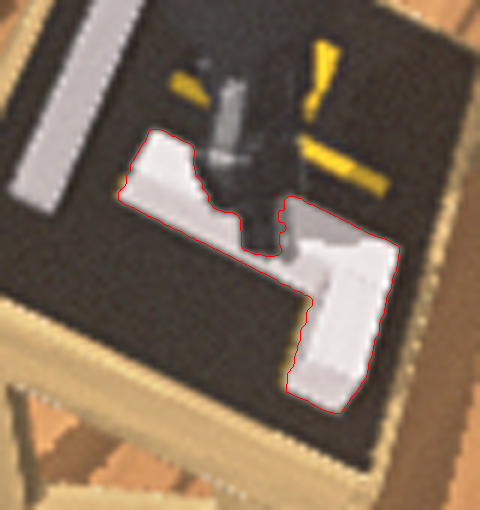

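move_arm([
  [1, [0.1, 0.05, 0], 0],
  [1, [0.17, 0.1, 0], 0],
  [1, [0.17, 0.1, 0], 0],
])

```text
time: 10.72
tcp_pos: [571.9, 260.9, 281.1]
eef_rot: [1.061, 1.297, -1.062]
force: [0.2, -0.4, -2.5]
gripper_width: 24.6
```

move_arm([
  [0.6, [0, 0, 0], 0],
  [0.5, [0, 0, 0], 0],
  [0.45, [-0.2, 0, 0], 0],
  [0.45, [-1.5, 0, 0], 0],
  [0.45, [-4, 0, 0], 0],
])

```text
time: 11.13
tcp_pos: [571.4, 260.8, 319.0]
eef_rot: [1.058, 1.3, -1.066]
force: [1.0, -0.6, 0.2]
gripper_width: 47.1
```

Run:
```python
from meas import *
go(None);f=foamtip();print("foamtip",f.round(1))
s=bot.camera("side");cv2.imwrite("pics/s14.png",s)
cs=contour(s,(140,230,220,315),110,save="pics/k14.png")
for h in(-6,-8,-10):print(h,fitf("side",cs,L,(-20,44,0),h).round(3))
t=bot.camera("top");cv2.imwrite("pics/t14.png",cv2.resize(t[110:210,100:220],None,fx=5,fy=5))
```

```text
t 11.13 tip [570.4 260.4 146. ] yaw 0.1988 xaxis [-0.005 -0.002 -1.   ] F [ 1.  -0.6  0.2] w 47.1 q6 1.75
foamtip [-6.5 44.7 43.1]
{0: (-4.9, 2, False), 1: (-0.8, 9, True), 2: (-0.1, 58, True), 3: (-0.1, 27, True), 4: (0.1, 12, True), 5: (-0.4, 41, False)}
-6 [-2.1744e+01  4.0952e+01 -1.6000e-02]
{0: (-4.8, 2, False), 1: (-0.6, 9, True), 2: (-0.1, 58, True), 3: (-0.1, 27, True), 4: (0.1, 12, True), 5: (-0.3, 41, False)}
-8 [-2.2300e+01  3.9038e+01 -1.6000e-02]
{0: (-4.6, 2, False), 1: (-0.4, 9, True), 2: (-0.1, 58, True), 3: (-0.1, 27, True), 4: (0.2, 12, True), 5: (-0.3, 41, False)}
-10 [-2.2849e+01  3.7123e+01 -1.7000e-02]
```

View pics/k14.png

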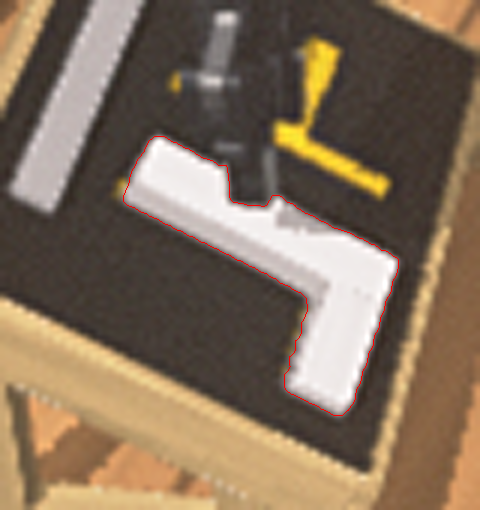

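View pics/t14.png

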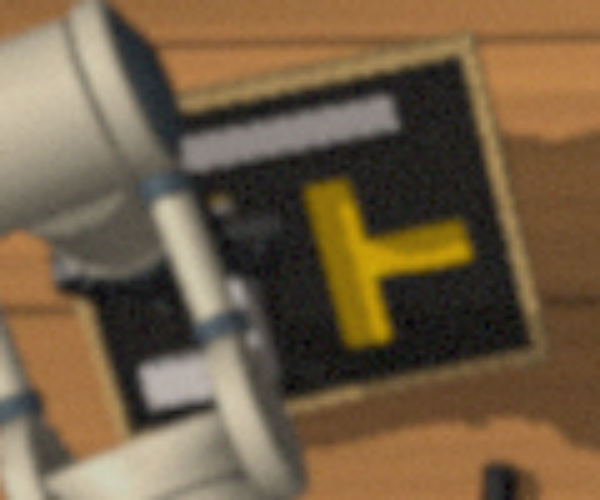

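Run:
```python
from ff import *
from rect import rect
for n in("top","side"):
    r=rect(n,cv2.imread(f"pics/{n}0.png"),PR[n],-12,S=3)
    r=cv2.convertScaleAbs(r,alpha=1.3,beta=10);cv2.imwrite(f"pics/rr_{n}.png",r[130:560 if r.shape[0]>560 else None,30:780])
```

```text
[714.8 109.2 159.1] 2.3
[549.6  75.7  61.4] 1.8
[497.3 335.   60.6] 0.9
[663.8 368.  158.4] 2.6
(1, 0) [6.04774e+02 2.21082e+02 1.96000e-01] [ 0.92 -1.05  1.1   0.7  -0.68  0.93 -1.3  -0.62  0.   -0.    0.   -0.
  0.    0.   -0.   -0.  ]
(0, 1) [6.06526e+02 2.22864e+02 2.02000e-01] [ 0.   -0.    0.   -0.   -0.    0.   -0.   -0.   -0.68 -1.18  0.86 -0.55
  0.72  0.72 -0.82  0.28]
(1, 1) [6.05911e+02 2.22044e+02 1.99000e-01] [ 0.51 -1.49  0.87  0.24 -0.87  0.7  -1.66 -0.83 -0.18 -1.34  1.29 -0.6
  0.89  0.61 -0.55  0.01]
```

View pics/rr_top.png

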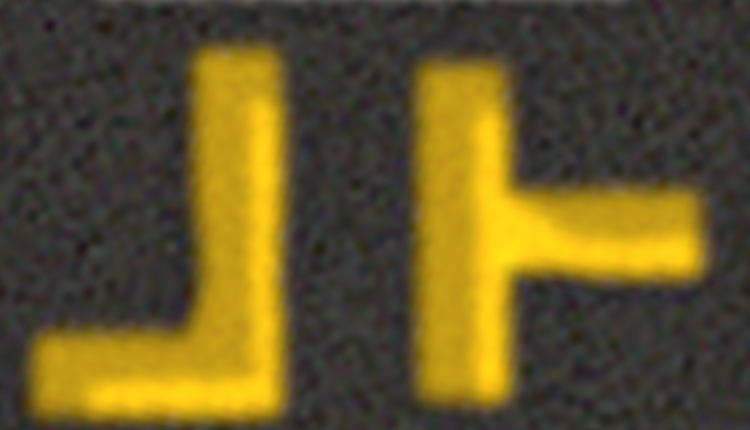

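View pics/rr_side.png

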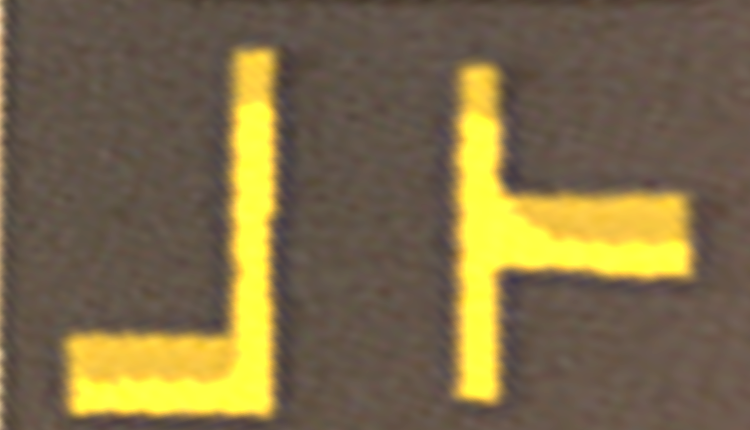

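move_arm([
  [1, [0.3, -1.0, 0.07], 0],
  [1, [1.0, -2.0, 0.07], 0],
  [1, [2.0, -2.97, 0.07], 0],
  [1, [2.0, -2.97, 0.07], 0],
  [1, [2.0, -2.97, 0.07], 0],
])

```text
time: 11.65
tcp_pos: [542.7, 254.4, 301.8]
eef_rot: [1.062, 1.297, -1.061]
force: [0.3, -0.0, -0.1]
gripper_width: 0.0
```

move_arm([
  [1, [0, 0, 0], 0],
  [1, [0, 0, 0], 0],
])

```text
time: 11.82
tcp_pos: [543.4, 254.5, 302.4]
eef_rot: [1.063, 1.296, -1.06]
force: [0.4, -0.4, 0.2]
gripper_width: 0.1
```

Run:
```python
from meas import *
go(None);f=foamtip();print("foamtip",f.round(1))
s=bot.camera("side");cv2.imwrite("pics/s15.png",s)
cs=contour(s,(140,230,220,315),110,save="pics/k15.png")
for z in(8,13,18,22):
    print(z,fitf("side",cs,L,(-20,44,0),0,z).round(3))
```

```text
t 11.82 tip [543.7 254.6 129.4] yaw 0.1987 xaxis [ 0.002  0.001 -1.   ] F [ 0.4 -0.4  0.2] w 0.1 q6 1.75
foamtip [-38.6  44.2  42.3]
{0: (0.0, 75, False), 1: (1.8, 9, True), 3: (3.5, 22, True), 5: (1.3, 39, False)}
8 [-2.3775e+01  3.4927e+01 -1.8000e-02]
{0: (0.0, 75, False), 1: (0.8, 9, True), 3: (2.1, 26, True), 5: (1.2, 40, False)}
13 [-2.2345e+01  4.0014e+01 -1.7000e-02]
{0: (0.7, 75, False), 1: (-0.2, 10, True), 2: (0.8, 59, True), 3: (1.1, 27, True), 4: (0.5, 13, True), 5: (0.6, 39, False)}
18 [-2.1385e+01  4.5834e+01 -1.7000e-02]
{0: (-1.2, 76, False), 1: (-0.7, 10, True), 2: (-1.3, 59, True), 3: (0.4, 28, True), 4: (-1.9, 12, True), 5: (0.1, 39, False)}
22 [-2.0932e+01  4.8008e+01 -2.3000e-02]
```

View pics/k15.png

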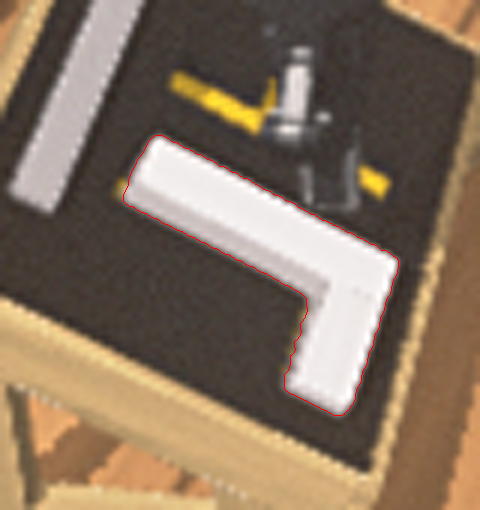

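move_arm([
  [1, [0.3, -0.2, 0], 0],
  [1, [0.9, 0.1, 0], 0],
  [1, [1.5, 0.4, 0], 0],
  [1, [1.67, 0.5, 0], 0],
  [1, [1.67, 0.5, 0], 0],
])

```text
time: 12.28
tcp_pos: [547.9, 255.3, 283.0]
eef_rot: [1.06, 1.298, -1.064]
force: [0.2, 0.5, -0.3]
gripper_width: -0.1
```

move_arm([
  [1, [0.09, 0.05, 0], 0],
  [1, [0.17, 0.1, 0], 0],
  [1, [0.17, 0.1, 0], 0],
])

```text
time: 12.53
tcp_pos: [548.8, 255.6, 282.9]
eef_rot: [1.062, 1.297, -1.061]
force: [-0.3, 0.1, -0.6]
gripper_width: 0.0
```

Run:
```python
from meas import *
go(None);f=foamtip();print("foamtip",f.round(1))
```

```text
t 12.53 tip [548.8 255.6 109.9] yaw 0.1988 xaxis [ 0.  0. -1.] F [-0.3  0.1 -0.6] w 0.0 q6 1.75
foamtip [-43.7  44.2  22.9]
```

move_arm([
  [1, [0.09, 0.05, 0], 0],
  [1, [0.17, 0.1, 0], 0],
  [1, [0.26, 0.15, 0], 0],
])

```text
time: 12.78
tcp_pos: [550.1, 255.8, 281.1]
eef_rot: [1.062, 1.296, -1.061]
force: [-3.1, -0.8, 4.4]
gripper_width: 0.2
```

move_arm([
  [1, [0.09, 0.05, 0], 0],
  [1, [0.17, 0.1, 0], 0],
  [1, [0.26, 0.15, 0], 0],
])

```text
time: 13.03
tcp_pos: [551.8, 256.0, 278.1]
eef_rot: [1.062, 1.296, -1.061]
force: [-1.8, -2.0, 4.0]
gripper_width: -0.4
```

move_arm([
  [1, [0.09, 0.05, 0], 0],
  [1, [0.17, 0.1, 0], 0],
  [1, [0.26, 0.15, 0], 0],
])

```text
time: 13.28
tcp_pos: [553.4, 256.3, 275.1]
eef_rot: [1.062, 1.296, -1.062]
force: [-0.1, -3.8, 3.3]
gripper_width: -0.2
```

move_arm([
  [1, [0.09, 0.05, 0], 0],
  [1, [0.17, 0.1, 0], 0],
  [1, [0.17, 0.1, 0], 0],
])

```text
time: 13.53
tcp_pos: [554.2, 256.6, 273.1]
eef_rot: [1.061, 1.297, -1.062]
force: [-0.8, -1.6, 2.5]
gripper_width: 0.1
```

Run:
```python
from meas import *
go(None);f=foamtip();print("foamtip",f.round(1))
s=bot.camera("side");cv2.imwrite("pics/s16.png",s)
cs=contour(s,(140,230,220,315),110,save="pics/k16.png")
for z in(8,13):
    print(z,fitf("side",cs,L,(-20,44,0),0,z).round(3))
```

```text
t 13.53 tip [554.2 256.5 100.1] yaw 0.1987 xaxis [-0. -0. -1.] F [-0.8 -1.6  2.5] w 0.1 q6 1.75
foamtip [-43.9  44.1  11.6]
{0: (1.3, 71, False), 1: (0.9, 9, True), 2: (0.9, 59, True), 3: (1.9, 27, True), 4: (0.7, 12, True), 5: (1.1, 40, False)}
8 [-2.1830e+01  4.6001e+01 -1.0000e-02]
{0: (-1.4, 72, False), 1: (-0.0, 10, True), 2: (-1.0, 59, True), 3: (1.0, 27, True), 4: (-0.9, 13, True), 5: (0.5, 40, False)}
13 [-2.0820e+01  4.7849e+01 -6.0000e-03]
```

View pics/k16.png

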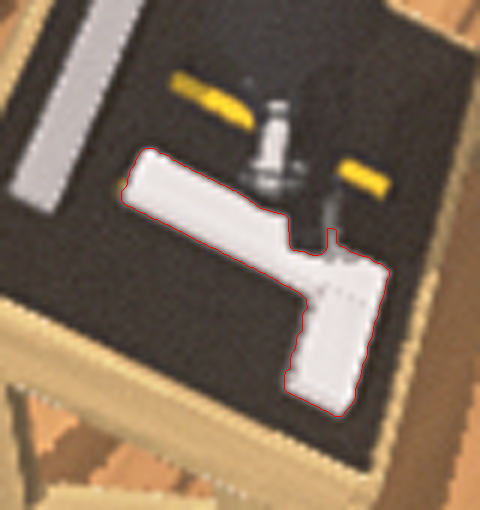

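move_arm([
  [1, [0.09, 0.05, 0], 0],
  [1, [0.17, 0.1, 0], 0],
  [1, [0.17, 0.1, 0], 0],
])

```text
time: 13.83
tcp_pos: [554.7, 256.8, 272.4]
eef_rot: [1.061, 1.297, -1.062]
force: [-4.1, -3.9, 6.3]
gripper_width: -0.1
```

move_arm([
  [1, [0.09, 0.05, 0], 0],
  [1, [0.17, 0.1, 0], 0],
  [1, [0.17, 0.1, 0], 0],
])

```text
time: 14.08
tcp_pos: [555.3, 256.9, 271.8]
eef_rot: [1.06, 1.298, -1.063]
force: [-8.0, -5.4, 12.2]
gripper_width: -0.0
```

move_arm([
  [1, [0.09, 0.05, 0], 0],
  [1, [0.17, 0.1, 0], 0],
  [1, [0.17, 0.1, 0], 0],
])

```text
time: 14.33
tcp_pos: [555.8, 257.0, 271.2]
eef_rot: [1.059, 1.298, -1.064]
force: [-14.5, -7.0, 18.1]
gripper_width: -0.2
```

move_arm([
  [1, [0.09, 0.05, 0], 0],
  [1, [0.09, 0.05, 0], 0],
  [1, [0.09, 0.05, 0], 0],
])

```text
time: 14.58
tcp_pos: [556.1, 257.0, 270.9]
eef_rot: [1.059, 1.299, -1.064]
force: [-15.7, -7.9, 20.8]
gripper_width: -0.1
```

Run:
```python
from meas import *
go(None);f=foamtip();print("foamtip",f.round(1))
s=bot.camera("side");cv2.imwrite("pics/s17.png",s)
cs=contour(s,(140,230,220,315),110,save="pics/k17.png")
for z in(6,8,10):
    print(z,fitf("side",cs,L,(-20,44,0),0,z).round(3))
```

```text
t 14.58 tip [555.5 256.9  97.9] yaw 0.1991 xaxis [-0.003 -0.001 -1.   ] F [-15.7  -7.9  20.8] w -0.1 q6 1.75
foamtip [-43.8  44.2   9. ]
{0: (1.2, 69, False), 1: (1.1, 10, True), 2: (0.7, 59, True), 3: (1.8, 27, True), 4: (0.5, 13, True), 5: (1.2, 40, False)}
6 [-2.1793e+01  4.6242e+01 -1.3000e-02]
{0: (-0.1, 68, False), 1: (0.8, 9, True), 2: (0.1, 59, True), 3: (1.5, 27, True), 4: (-0.0, 13, True), 5: (1.0, 40, False)}
8 [-2.1406e+01  4.6853e+01 -1.0000e-02]
{0: (-1.2, 66, False), 1: (0.4, 10, True), 2: (-0.7, 59, True), 3: (1.2, 27, True), 4: (-0.7, 13, True), 5: (0.7, 41, False)}
10 [-2.1015e+01  4.7628e+01 -9.0000e-03]
```

move_arm([
  [1, [-0.5, -0.3, 0], 0],
  [1, [-2, -1.2, 0], 0],
  [1, [-5, -2, 0], 0],
  [1, [-8, -2, 0], 0],
  [1, [-10, -2, 0], 0],
])

```text
time: 15.05
tcp_pos: [537.5, 253.8, 369.8]
eef_rot: [1.063, 1.297, -1.059]
force: [0.1, -0.1, 0.7]
gripper_width: 0.0
```

Run:
```python
from meas import *
go(None)
s=bot.camera("side");cv2.imwrite("pics/s18.png",s)
cs=contour(s,(140,230,220,315),110,save="pics/k18.png")
for z in(6,8,10,12):
    print(z,fitf("side",cs,L,(-20,44,0),0,z).round(3))
t=bot.camera("top");cv2.imwrite("pics/t18.png",cv2.resize(t[110:210,100:220],None,fx=5,fy=5))
```

```text
t 15.05 tip [537.8 254.2 196.8] yaw 0.1997 xaxis [ 0.002  0.002 -1.   ] F [ 0.1 -0.1  0.7] w 0.0 q6 1.75
{0: (1.9, 76, False), 1: (1.0, 9, True), 2: (2.6, 59, True), 3: (2.5, 27, True), 4: (3.2, 12, True), 5: (1.3, 40, False)}
6 [-21.944  44.194  -0.   ]
{0: (1.2, 76, False), 1: (0.8, 9, True), 2: (1.3, 59, True), 3: (2.0, 27, True), 4: (1.6, 12, True), 5: (1.1, 41, False)}
8 [-2.1687e+01  4.5537e+01 -5.0000e-03]
{0: (0.3, 76, False), 1: (0.5, 10, True), 2: (0.2, 60, True), 3: (1.6, 28, True), 4: (0.5, 13, True), 5: (0.9, 41, False)}
10 [-2.1275e+01  4.6634e+01 -6.0000e-03]
{0: (-0.8, 76, False), 1: (0.2, 10, True), 2: (-0.8, 59, True), 3: (1.2, 27, True), 4: (-0.6, 13, True), 5: (0.7, 40, False)}
12 [-2.0981e+01  4.7644e+01 -7.0000e-03]
```

View pics/k18.png

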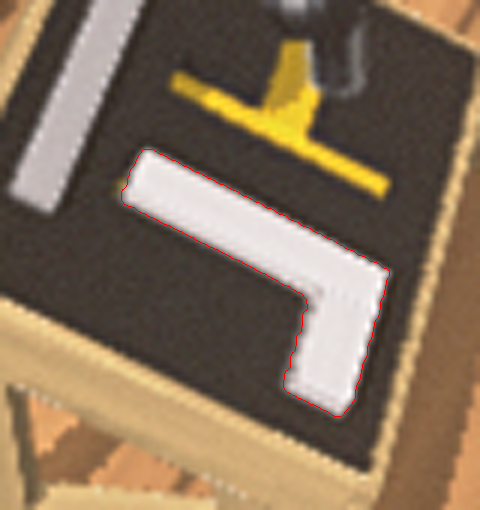

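View pics/t18.png

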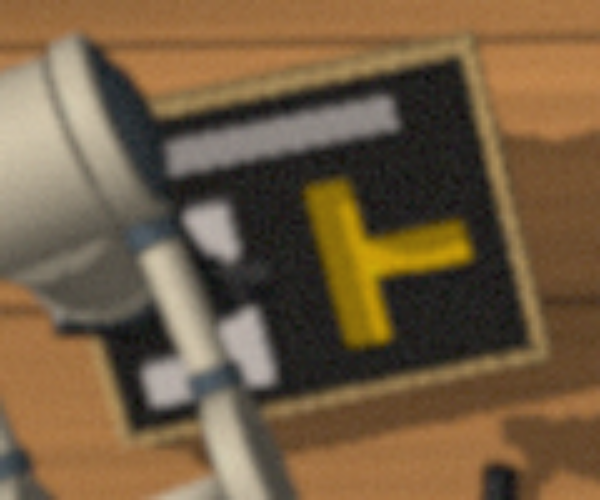

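Run:
```python
from meas import *
go((500.7,-30.7,120),-.59)
```

```text
t 15.15 tip [539.2 254.7 199.2] yaw 0.1996 xaxis [ 0.007  0.004 -1.   ] F [ 0.2 -0.4  1.5] w -0.1 q6 1.76
 shift cm [ 7.78 -9.49 27.23] turn 45.24
```

move_arm([
  [0.3, [0, -1.2, 4], 0],
  [0.3, [0, -2.5, 8], 0],
  [0.3, [0, -4, 12], 0],
  [0.3, [0, -5.5, 16], 0],
  [0.3, [0, -7, 20], 0],
])

```text
time: 15.57
tcp_pos: [508.8, 45.9, 365.4]
eef_rot: [1.06, 1.299, -1.062]
force: [1.1, -0.4, 0.1]
gripper_width: 59.3
```

move_arm([
  [0.3, [1, -1.2, 4], 7],
  [0.3, [2, -2, 7], 14],
  [0.3, [4, -2.5, 7.2], 21],
  [0.3, [6, -2.5, 7.2], 28],
  [0.3, [7, -2.5, 7.2], 35],
])

```text
time: 15.98
tcp_pos: [498.3, -29.1, 292.9]
eef_rot: [1.509, 0.985, -1.515]
force: [-0.3, 0.2, -0.4]
gripper_width: 59.7
```

move_arm([
  [0.3, [0, 0, 0], 7],
  [0.3, [0, 0, 0], 10.2],
  [0.3, [0, 0, 0], 10.2],
])

```text
time: 16.23
tcp_pos: [498.9, -28.2, 295.2]
eef_rot: [1.629, 0.871, -1.633]
force: [-0.2, 0.3, 0.1]
gripper_width: 59.8
```

Run:
```python
from meas import *
go((500.7,-30.7,50),-.59)
```

```text
t 16.23 tip [498.4 -28.  122.2] yaw -0.5919 xaxis [-0.003  0.001 -1.   ] F [-0.2  0.3  0.1] w 59.8 q6 2.04
 shift cm [7.22 0.36 0.09] turn -0.11
```

move_arm([
  [0.3, [4, 0.36, 0.09], 0],
  [0.3, [7, 0.36, 0.09], 0],
  [0.3, [7.2, 0.36, 0.09], 0],
  [0.3, [7.2, 0.36, 0.09], 0],
  [0.3, [7.2, 0.36, 0.09], 0],
])

```text
time: 16.65
tcp_pos: [501.9, -31.0, 226.4]
eef_rot: [1.629, 0.87, -1.628]
force: [0.5, -0.1, 0.7]
gripper_width: 59.7
```

Run:
```python
from meas import *
go((500.7,-30.7,14),-.59)
s=bot.camera("side");t=bot.camera("top")
cv2.imwrite("pics/g20.png",np.hstack([cv2.resize(s[150:270,190:310],None,fx=3.3,fy=3.3),cv2.resize(t[130:250,190:310],None,fx=3.3,fy=3.3)]))
# rack top view with arm away
cv2.imwrite("pics/t20.png",t);cv2.imwrite("pics/s20.png",s)
for n,im,box in(("top",t,(118,140,170,195)),("side",s,(140,230,220,315))):
    cs=contour(im,box,110,save=f"pics/k20{n}.png")
    for z in(8,10):print(n,z,fitf(n,cs,L,(-20,44,0),0,z).round(3))
```

```text
t 16.65 tip [502.  -31.   53.4] yaw -0.589 xaxis [ 0.001  0.    -1.   ] F [ 0.5 -0.1  0.7] w 59.7 q6 2.03
 shift cm [ 3.94 -0.13  0.05] turn 0.06
{0: (0.6, 65, True), 1: (1.2, 12, True), 2: (0.7, 51, False), 3: (1.1, 27, True), 4: (0.5, 11, False), 5: (1.0, 44, False)}
top 8 [-2.2001e+01  4.6571e+01  1.0000e-03]
{0: (0.3, 65, True), 1: (0.8, 12, True), 2: (0.4, 51, False), 3: (0.8, 27, True), 4: (0.2, 11, False), 5: (0.7, 44, False)}
top 10 [-2.1646e+01  4.6357e+01  1.0000e-03]
{0: (1.4, 75, False), 1: (0.9, 9, True), 2: (1.5, 59, True), 3: (2.5, 27, True), 4: (1.8, 12, True), 5: (1.2, 41, False)}
side 8 [-2.1740e+01  4.5565e+01 -4.0000e-03]
{0: (0.5, 76, False), 1: (0.6, 9, True), 2: (0.4, 59, True), 3: (2.0, 26, True), 4: (0.6, 13, True), 5: (1.0, 40, False)}
side 10 [-2.1378e+01  4.6676e+01 -6.0000e-03]
```

View pics/g20.png

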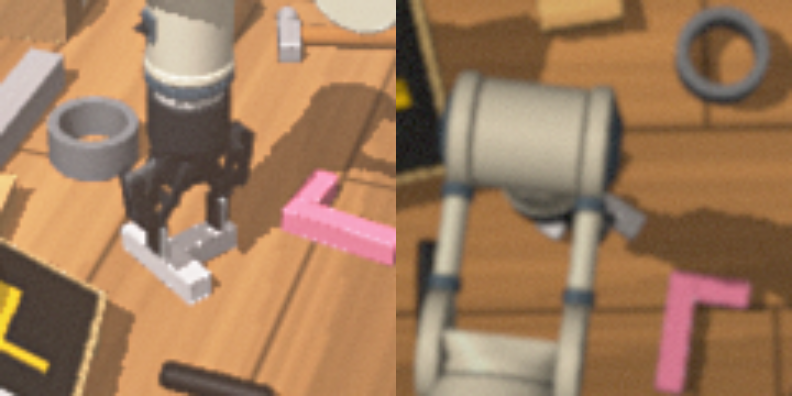

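View pics/k20top.png

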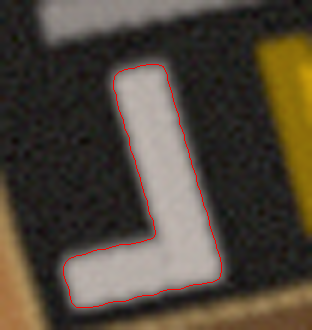

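```bash
sed -i 's/i=bot.camera_info(n)/i=CI[n]/' h.py; grep -n "CI\[" h.py
python3 - <<'E'
from h import *
for P in((500.7,-30.7,26),(502,-31,53.4),(511.2,-76.2,26)):
    print(P,((proj("side",P)-[190,150])*3.3).round())
z=np.array([np.sin(-.59),-np.cos(-.59),0])
for s in(-30,30):print((proj("side",np.array([502,-31,56])+s*z)-[190,150])*3.3)
E
```

```text
9:    i=CI[n];K=np.array(i["intrinsics"]);R=np.array(i["R"]);t=np.array(i["t"])
14:    i=CI[n];p=np.array(i["R"])@np.array(X,float)+np.array(i["t"]);q=np.array(i["intrinsics"])@p;return q[:2]/q[2]
(500.7, -30.7, 26) [186. 266.]
(502, -31, 53.4) [185. 242.]
(511.2, -76.2, 26) [191. 235.]
[159.40170943 252.39946873]
[210.49599127 228.36915489]
```

move_arm([
  [0.3, [2, -0.13, 0.05], 0],
  [0.3, [3.4, -0.13, 0.05], 0],
  [0.3, [3.6, -0.13, 0.05], 0],
  [0.3, [3.6, -0.13, 0.05], 0],
  [0.3, [3.6, -0.13, 0.05], 0],
])

```text
time: 17.17
tcp_pos: [500.8, -30.9, 191.2]
eef_rot: [1.631, 0.868, -1.627]
force: [0.2, -0.2, 0.7]
gripper_width: 59.6
```

move_arm([
  [0.5, [0, 0, 0], 0],
  [0.7, [0, 0, 0], 0],
  [1, [0, 0, 0], 0],
  [1, [0, 0, 0], 0],
  [1, [0, 0, 0], 0],
])

```text
time: 17.58
tcp_pos: [500.7, -30.8, 190.8]
eef_rot: [1.631, 0.869, -1.627]
force: [-0.4, 0.3, 6.4]
gripper_width: 24.2
```

Run:
```python
from meas import *
go((500.7,-30.7,14),-.59)
s=bot.camera("side");cv2.imwrite("pics/g21.png",cv2.resize(s[170:260,200:290],None,fx=6,fy=6))
```

```text
t 17.58 tip [501.1 -30.8  17.8] yaw -0.59 xaxis [ 0.002 -0.    -1.   ] F [-0.4  0.3  6.4] w 24.2 q6 2.03
 shift cm [ 0.38 -0.04  0.01] turn -0.0
```

View pics/g21.png

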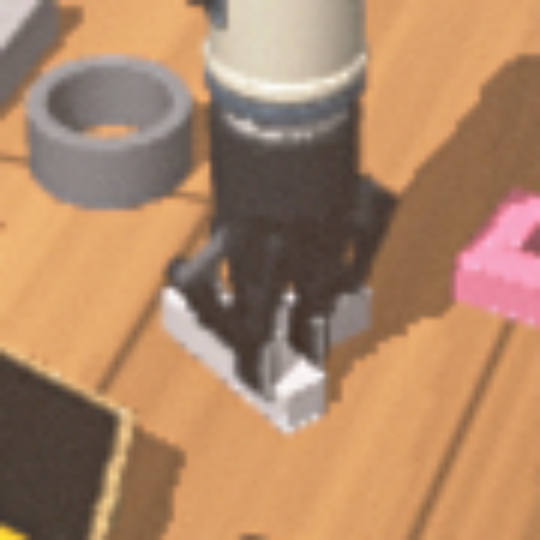

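move_arm([
  [1, [-0.5, 0, 0], 0],
  [1, [-1.5, 0, 0], 0],
  [1, [-3, 0, 0], 0],
  [1, [-6, 0, 0], 0],
  [1, [-10, 0, 0], 0],
])

```text
time: 18.05
tcp_pos: [499.1, -30.7, 286.7]
eef_rot: [1.624, 0.875, -1.637]
force: [0.8, -0.0, -3.5]
gripper_width: 23.8
```

move_arm([
  [1, [-4, 0, 0], -7],
  [1, [-8, 0, 0], -14],
  [1, [-9, 0, 0], -21],
  [1, [-9, 0, 0], -28],
  [1, [-9, 0, 0], -35],
])

```text
time: 18.47
tcp_pos: [500.1, -30.9, 381.3]
eef_rot: [1.19, 1.22, -1.188]
force: [0.0, 0.2, -4.2]
gripper_width: 23.9
```

move_arm([
  [1, [0, 0, 0], -7],
  [1, [0, 0, 0], -10.2],
  [1, [0, 0, 0], -10.2],
])

```text
time: 18.72
tcp_pos: [500.0, -30.9, 379.2]
eef_rot: [1.06, 1.299, -1.061]
force: [-0.6, 0.3, -3.3]
gripper_width: 24.1
```

Run:
```python
from meas import *
R=RFm(.199);P=np.array([605.9,222,112.])+R@np.array([-55,2,21.]);print("pivot final",P.round(1))
go((P[0],P[1],195),.199)
s=bot.camera("side");cv2.imwrite("pics/g22.png",cv2.resize(s[110:260,180:330],None,fx=4,fy=4))
```

```text
pivot final [548.5 212.5 102.7]
t 18.72 tip [499.8 -30.8 206.2] yaw 0.2007 xaxis [-0.001  0.    -1.   ] F [-0.6  0.3 -3.3] w 24.1 q6 1.24
 shift cm [  1.12   9.63 -22.87] turn 0.1
```

View pics/g22.png

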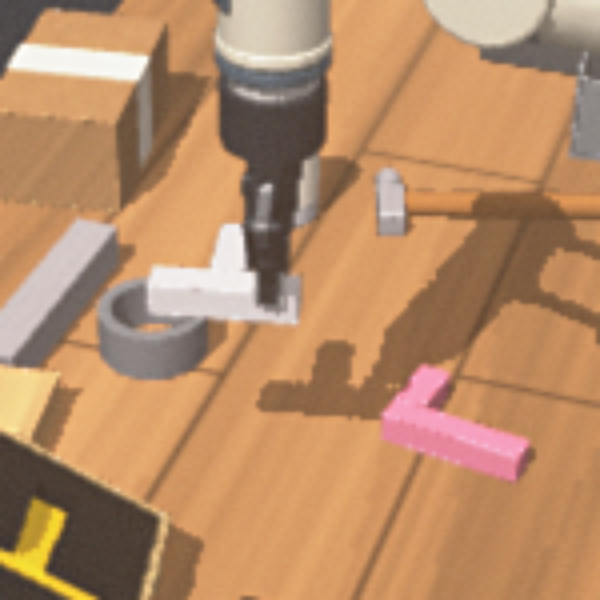

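move_arm([
  [1, [0, 1.5, -3.8], 0],
  [1, [0, 3.1, -7.5], 0],
  [1, [0, 4.8, -11.4], 0],
  [1, [0, 6.4, -15.2], 0],
  [1, [0, 8, -19], 0],
])

```text
time: 19.18
tcp_pos: [541.1, 173.0, 379.3]
eef_rot: [1.064, 1.296, -1.064]
force: [1.3, -0.5, -3.3]
gripper_width: 23.8
```

move_arm([
  [1, [0, 1.6, -3.8], 0],
  [1, [0, 1.6, -3.8], 0],
  [1, [1, 1.6, -3.8], 0],
  [1, [1, 1.6, -3.8], 0],
  [1, [1, 1.6, -3.8], 0],
])

```text
time: 19.6
tcp_pos: [549.2, 210.6, 368.0]
eef_rot: [1.061, 1.297, -1.065]
force: [0.5, 0.4, -2.6]
gripper_width: 24.1
```

Run:
```python
from meas import *
go((548.5,212.5,155),.199)
s=bot.camera("side");cv2.imwrite("pics/g23.png",cv2.resize(s[170:310,110:250],None,fx=4,fy=4))
```

```text
t 19.6 tip [548.8 210.4 195. ] yaw 0.1966 xaxis [-0.002 -0.001 -1.   ] F [ 0.5  0.4 -2.6] w 24.1 q6 1.68
 shift cm [ 4.    0.02 -0.22] turn -0.14
```

View pics/g23.png

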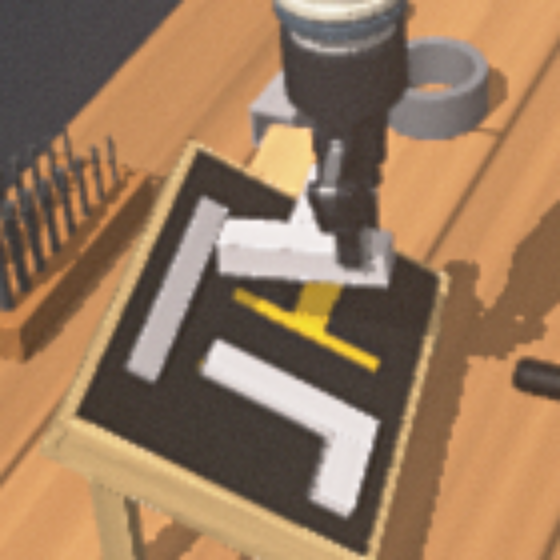

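move_arm([
  [1, [2, 0, -0.2], 0],
  [1, [4, 0, -0.2], 0],
  [1, [4.4, 0, -0.2], 0],
  [1, [4.4, 0, -0.2], 0],
  [1, [4.4, 0, -0.2], 0],
])

```text
time: 20.07
tcp_pos: [549.0, 212.8, 326.3]
eef_rot: [1.063, 1.296, -1.062]
force: [0.2, -0.5, -2.7]
gripper_width: 23.9
```

move_arm([
  [1, [0.2, 0, 0], 0],
  [1, [0.4, 0, 0], 0],
  [1, [0.6, 0, 0], 0],
  [1, [0.8, 0, 0], 0],
  [1, [1.0, 0, 0], 0],
])

```text
time: 20.48
tcp_pos: [548.7, 213.5, 316.7]
eef_rot: [1.062, 1.296, -1.061]
force: [-7.4, -1.7, 5.1]
gripper_width: 24.5
```

move_arm([
  [1, [0.2, 0, 0], 0],
  [1, [0.4, -0.1, 0], 0],
  [1, [0.6, -0.1, 0], 0],
  [1, [0.8, -0.1, 0], 0],
  [1, [1.0, -0.1, 0], 0],
])

```text
time: 20.9
tcp_pos: [547.1, 213.5, 306.5]
eef_rot: [1.06, 1.298, -1.062]
force: [-9.8, -2.5, 4.6]
gripper_width: 24.2
```

Run:
```python
from meas import *
go((548.5,212.5,155),.199)
s=bot.camera("side");cv2.imwrite("pics/g24.png",cv2.resize(s[190:310,130:250],None,fx=4.5,fy=4.5))
```

```text
t 20.9 tip [546.7 213.5 133.5] yaw 0.1993 xaxis [-0.002 -0.    -1.   ] F [-9.8 -2.5  4.6] w 24.2 q6 1.69
 shift cm [-2.15  0.15  0.13] turn 0.02
```

View pics/g24.png

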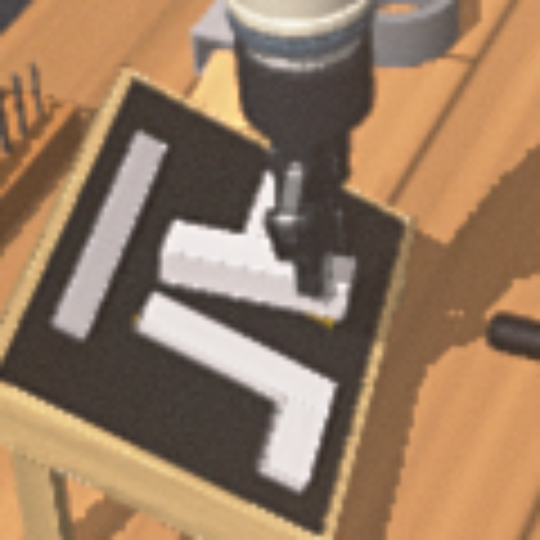

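move_arm([
  [1, [0.2, -0.05, 0], 0],
  [1, [0.5, -0.1, 0], 0],
  [1, [0.8, -0.1, 0], 0],
  [1, [1.1, -0.1, 0], 0],
  [1, [1.3, -0.1, 0], 0],
])

```text
time: 21.37
tcp_pos: [546.2, 213.3, 293.0]
eef_rot: [1.06, 1.298, -1.062]
force: [-8.8, -2.1, 2.1]
gripper_width: 23.8
```

move_arm([
  [1, [0.2, 0, 0], 0],
  [1, [0.5, 0, 0], 0],
  [1, [0.8, 0, 0], 0],
  [1, [1.1, 0, 0], 0],
  [1, [1.3, 0, 0], 0],
])

```text
time: 21.78
tcp_pos: [546.4, 213.3, 279.7]
eef_rot: [1.061, 1.298, -1.062]
force: [-7.6, -2.6, 1.7]
gripper_width: 24.2
```

Run:
```python
from meas import *
go((548.5,212.5,155),.199)
s=bot.camera("side");cv2.imwrite("pics/g25.png",cv2.resize(s[190:310,130:250],None,fx=4.5,fy=4.5))
```

```text
t 21.78 tip [546.2 213.3 106.7] yaw 0.1992 xaxis [-0.001 -0.    -1.   ] F [-7.6 -2.6  1.7] w 24.2 q6 1.69
 shift cm [-4.83  0.21  0.12] turn 0.01
```

View pics/g25.png

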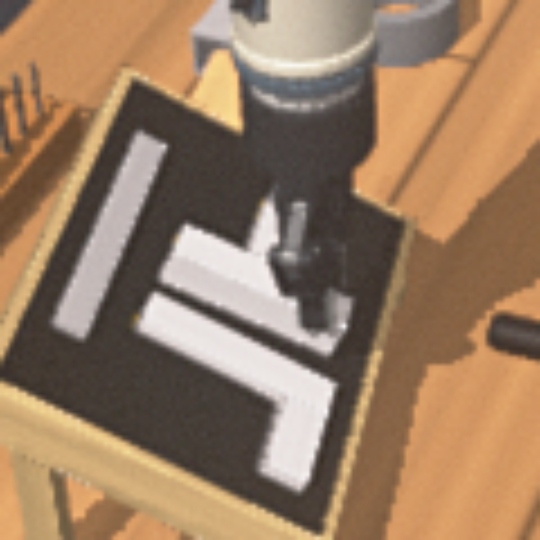

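move_arm([
  [1, [0.15, 0, 0], 0],
  [1, [0.3, 0, 0], 0],
  [1, [0.45, 0, 0], 0],
  [1, [0.55, 0, 0], 0],
])

```text
time: 22.17
tcp_pos: [546.9, 213.3, 274.5]
eef_rot: [1.062, 1.296, -1.061]
force: [-3.6, -0.3, 2.5]
gripper_width: 24.1
```

move_arm([
  [1, [0.1, 0, 0], 0],
  [1, [0.2, 0, 0], 0],
  [1, [0.25, 0, 0], 0],
])

```text
time: 22.42
tcp_pos: [546.9, 213.4, 273.1]
eef_rot: [1.063, 1.296, -1.06]
force: [-7.3, -0.3, 9.5]
gripper_width: 23.9
```

move_arm([
  [1, [0.1, 0, 0], 0],
  [1, [0.2, 0, 0], 0],
  [1, [0.2, 0, 0], 0],
])

```text
time: 22.67
tcp_pos: [546.8, 213.4, 273.0]
eef_rot: [1.063, 1.296, -1.059]
force: [-10.7, -1.4, 16.2]
gripper_width: 24.2
```

Run:
```python
from meas import *
go(None);print(foamtip().round(1))
s=bot.camera("side");cv2.imwrite("pics/s26.png",s)
cs=contour(s,(160,230,215,272),110,save="pics/k26.png")
print(fitf("side",cs,T,(-20,-30,0),0).round(3))
```

```text
t 22.67 tip [547.2 213.6 100. ] yaw 0.1988 xaxis [ 0.002  0.001 -1.   ] F [-10.7  -1.4  16.2] w 24.2 q6 1.69
[-57.3   3.4  19.3]
{0: (-0.4, 7, False), 3: (0.3, 15, True), 4: (1.4, 21, False), 5: (0.0, 9, True), 6: (0.3, 68, True), 7: (0.5, 9, False)}
[-1.7626e+01 -2.9211e+01 -1.1000e-02]
```

View pics/k26.png

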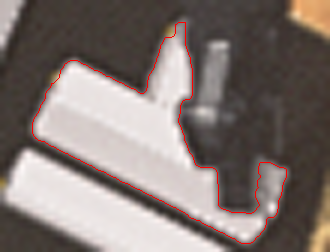

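move_arm([
  [1, [-0.6, -0.2, 0], 0],
  [1, [-1.2, -0.6, 0], 0],
  [1, [-2.0, -1.2, 0], 0],
  [1, [-2.0, -1.2, 0], 0],
  [1, [-2.0, -1.2, 0], 0],
])

```text
time: 23.13
tcp_pos: [535.1, 210.7, 289.5]
eef_rot: [1.062, 1.296, -1.061]
force: [-0.5, -0.8, -3.5]
gripper_width: 23.9
```

```bash
cat >> meas.py <<'E'
def sh(target):
    f=foamtip();d=np.array(target)-f;a,b,c=d
    print("foamtip",f.round(1),"shift cm x,y,z:",np.round([-(.5*a+.866*c)/10,(.866*a-.5*c)/10,-b/10],2))
E
python3 - <<'E'
from meas import *
go(None);sh((-60.7,-30.4,37))
h=foamtip()[2]-19.3
s=bot.camera("side");cv2.imwrite("pics/s27.png",s)
cs=contour(s,(160,205,215,272),110,save="pics/k27.png")
print(h,fitf("side",cs,T,(-20,-30,0),h).round(3))
E
```

```text
t 23.13 tip [535.2 210.8 116.5] yaw 0.1987 xaxis [ 0.001  0.    -1.   ] F [-0.5 -0.8 -3.5] w 23.9 q6 1.69
foamtip [-59.7   3.   39.7] shift cm x,y,z: [0.28 0.05 3.34]
{0: (0.3, 9, False), 3: (-1.9, 15, True), 4: (0.6, 23, False), 5: (1.3, 9, True), 6: (0.3, 69, True), 7: (-1.3, 9, False)}
20.37133227321198 [-20.864 -27.209   0.03 ]
```

View pics/k27.png

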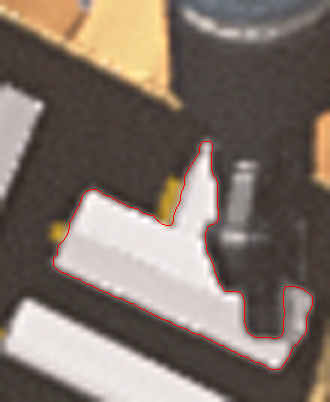

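move_arm([
  [1, [0, 0, 1.5], 0],
  [1, [0.2, 0.08, 3.34], 0],
  [1, [0.2, 0.08, 3.34], 0],
  [1, [0.2, 0.08, 3.34], 0],
  [1, [0.2, 0.08, 3.34], 0],
])

```text
time: 23.6
tcp_pos: [542.6, 178.3, 286.8]
eef_rot: [1.062, 1.298, -1.062]
force: [0.2, 0.0, -3.5]
gripper_width: 23.8
```

Run:
```python
from meas import *
go(None);sh((-60.3,-30.4,22))
h=foamtip()[2]-19.3
s=bot.camera("side");cv2.imwrite("pics/s28.png",s)
cs=contour(s,(160,190,230,265),110,save="pics/k28.png")
print(h,fitf("side",cs,T,(-20,-62,0),h).round(3))
t=bot.camera("top");cv2.imwrite("pics/t28.png",cv2.resize(t[110:210,100:220],None,fx=5,fy=5))
```

```text
t 23.6 tip [542.4 178.4 113.8] yaw 0.1984 xaxis [-0.001  0.    -1.   ] F [ 0.2  0.  -3.5] w 23.8 q6 1.63
foamtip [-60.5 -30.2  37. ] shift cm x,y,z: [1.29 0.77 0.02]
{0: (-0.7, 9, False), 2: (-3.6, 2, False), 3: (-1.3, 13, True), 4: (0.3, 21, False), 5: (0.9, 8, True), 6: (0.1, 69, True), 7: (-0.8, 9, False)}
17.670533244486176 [-2.1127e+01 -6.0729e+01  3.3000e-02]
```

View pics/k28.png

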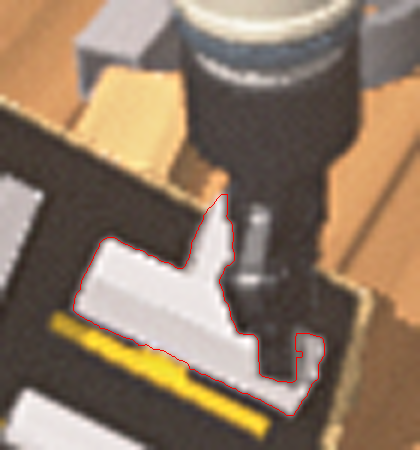

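View pics/t28.png

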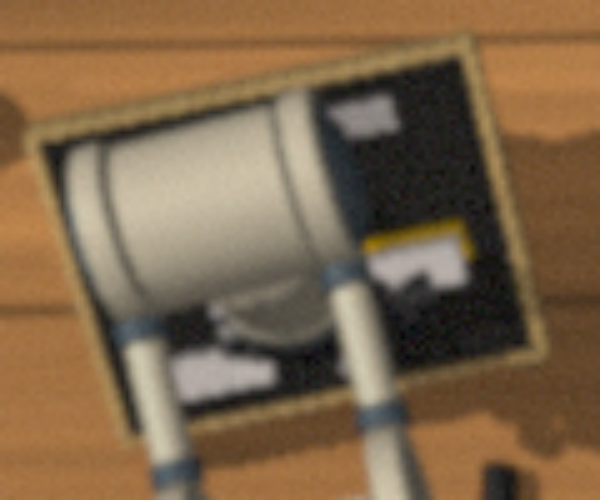

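move_arm([
  [1, [0.4, 0.24, 0], 0],
  [1, [0.9, 0.54, 0], 0],
  [1, [1.29, 0.77, 0], 0],
  [1, [1.29, 0.77, 0], 0],
  [1, [1.29, 0.77, 0], 0],
])

```text
time: 24.12
tcp_pos: [550.1, 179.9, 273.7]
eef_rot: [1.061, 1.298, -1.063]
force: [-0.4, -1.5, -2.8]
gripper_width: 23.9
```

Run:
```python
from meas import *
go(None);sh((-60.3,-30.4,18))
h=foamtip()[2]-19.3-1.5
s=bot.camera("side");cv2.imwrite("pics/s29.png",s)
cs=contour(s,(160,200,230,275),110,save="pics/k29.png")
print(h,fitf("side",cs,T,(-20,-62,0),h).round(3))
t=bot.camera("top");cv2.imwrite("pics/t29.png",t)
```

```text
t 24.12 tip [549.9 179.8 100.7] yaw 0.1988 xaxis [-0.001 -0.    -1.   ] F [-0.4 -1.5 -2.8] w 23.9 q6 1.63
foamtip [-60.4 -30.3  21.8] shift cm x,y,z: [0.32 0.2  0.01]
{0: (-1.8, 7, False), 2: (-2.0, 3, False), 3: (-2.0, 17, True), 4: (-0.1, 20, False), 5: (1.0, 9, True), 6: (-0.1, 69, True), 7: (-1.2, 8, False)}
0.9967547149425116 [-2.1185e+01 -6.3522e+01  4.9000e-02]
```

View pics/k29.png

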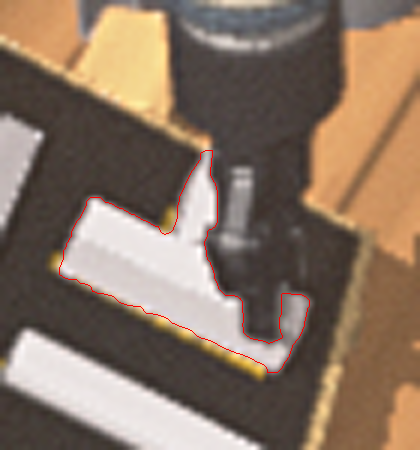

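Run:
```python
from ff import *
t=cv2.imread("pics/t29.png")
cs=contour(t,(168,145,200,180),120,save="pics/k29t.png",K=12)
W=np.array([onf("top",p,26.) for p in cs]);B=np.array([onf("top",p,0.) for p in cs])
# lower (-x) stem edge at top height; upper (+x) edge at bottom height, for y in -90..-70
for y0 in range(-100,-60,5):
    m=abs(W[:,1]-y0)<1.5;mb=abs(B[:,1]-y0)<1.5
    if m.any() and mb.any():print(y0,"low edge x",W[m,0].min().round(1),"up edge x",B[mb,0].max().round(1),W[m,0].max().round(1))
```

```text
-100 low edge x -33.7 up edge x -9.4 -2.6
-95 low edge x -33.9 up edge x -9.2 -2.8
-90 low edge x -34.0 up edge x -9.5 -3.0
-85 low edge x -31.2 up edge x -9.7 -3.4
-80 low edge x -22.1 up edge x -10.1 -3.1
-75 low edge x -22.8 up edge x -9.4 -2.7
-70 low edge x -25.3 up edge x -9.6 -3.1
-65 low edge x -27.7 up edge x -9.4 -2.7
```

View pics/k29t.png

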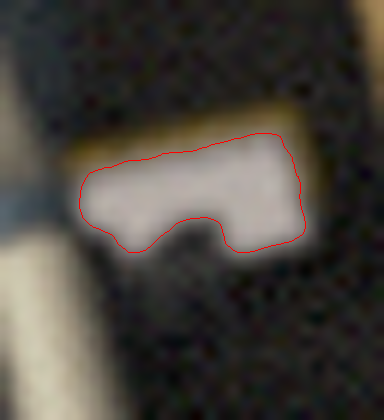

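move_arm([
  [1, [0.1, 0.05, 0], 0],
  [1, [0.2, 0.1, 0], 0],
  [1, [0.32, 0.2, 0], 0],
  [1, [0.32, 0.2, 0], 0],
])

```text
time: 24.55
tcp_pos: [552.1, 180.1, 271.0]
eef_rot: [1.061, 1.297, -1.062]
force: [-0.9, 1.0, -3.0]
gripper_width: 24.1
```

move_arm([
  [1, [0.1, 0.05, 0], 0],
  [1, [0.18, 0.1, 0], 0],
  [1, [0.26, 0.15, 0], 0],
  [1, [0.26, 0.15, 0], 0],
])

```text
time: 24.88
tcp_pos: [553.6, 180.4, 268.4]
eef_rot: [1.061, 1.297, -1.062]
force: [0.2, -0.1, -3.0]
gripper_width: 24.2
```

Run:
```python
from meas import *
go(None);sh((-60.3,-30.4,12))
s=bot.camera("side");cv2.imwrite("pics/s30.png",s)
cs=contour(s,(160,200,230,275),110,save="pics/k30.png")
```

```text
t 24.88 tip [553.6 180.4  95.4] yaw 0.1988 xaxis [-0. -0. -1.] F [ 0.2 -0.1 -3. ] w 24.2 q6 1.63
foamtip [-59.8 -30.4  15.4] shift cm x,y,z: [ 0.32  0.13 -0.  ]
```

View pics/k30.png

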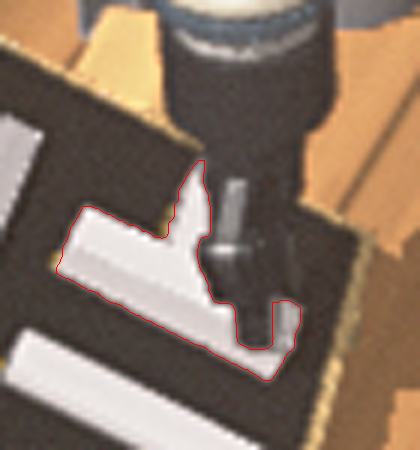

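move_arm([
  [1, [0.1, 0.05, 0], 0],
  [1, [0.2, 0.1, 0], 0],
  [1, [0.3, 0.15, 0], 0],
  [1, [0.3, 0.15, 0], 0],
])

```text
time: 25.27
tcp_pos: [555.2, 180.8, 266.2]
eef_rot: [1.062, 1.296, -1.061]
force: [-0.6, 0.4, -0.2]
gripper_width: 24.2
```

Run:
```python
from meas import *
go(None);sh((-60.3,-30.4,12))
s=bot.camera("side");cv2.imwrite("pics/s31.png",s)
cs=contour(s,(160,200,230,275),110,save="pics/k31.png")
```

```text
t 25.27 tip [555.4 180.8  93.2] yaw 0.1988 xaxis [ 0.001  0.    -1.   ] F [-0.6  0.4 -0.2] w 24.2 q6 1.63
foamtip [-59.3 -30.4  12.6] shift cm x,y,z: [ 0.1  -0.06  0.  ]
```

View pics/k31.png

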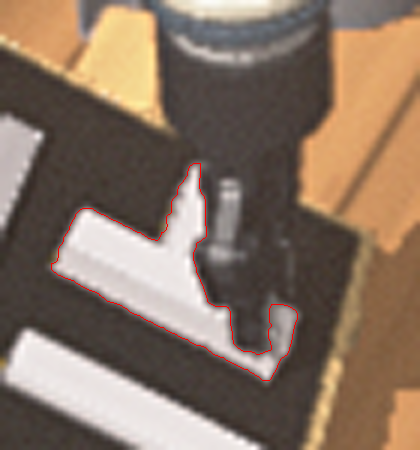

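move_arm([
  [0.6, [0, 0, 0], 0],
  [0.5, [0, 0, 0], 0],
  [0.45, [-0.2, 0, 0], 0],
  [0.45, [-1.5, 0, 0], 0],
  [0.45, [-4, 0, 0], 0],
])

```text
time: 25.73
tcp_pos: [554.5, 180.6, 303.3]
eef_rot: [1.058, 1.3, -1.066]
force: [-0.6, 0.2, 0.0]
gripper_width: 46.9
```

Run:
```python
from meas import *
go(None);sh((-30,-52,40))
s=bot.camera("side");cv2.imwrite("pics/s32.png",s)
cs=contour(s,(160,200,230,275),110,save="pics/k32.png")
for z in(15,18):print(z,fitf("side",cs,T,(-20,-62,0),0,z).round(3))
```

```text
t 25.73 tip [553.4 180.3 130.3] yaw 0.1987 xaxis [-0.006 -0.002 -1.   ] F [-0.6  0.2  0. ] w 46.9 q6 1.63
foamtip [-42.5 -30.5  45.7] shift cm x,y,z: [-0.13  1.37  2.15]
{0: (-0.1, 25, False), 1: (0.5, 11, False), 3: (-0.3, 20, True), 4: (-0.8, 23, False), 5: (2.1, 8, True), 6: (-0.2, 66, True), 7: (-0.1, 8, False)}
15 [-2.0682e+01 -5.9738e+01  5.0000e-03]
{0: (-1.8, 21, False), 1: (0.3, 10, False), 3: (-0.3, 21, True), 4: (-4.0, 21, False), 5: (1.3, 8, True), 6: (-0.7, 66, True), 7: (-0.2, 9, False)}
18 [-2.0239e+01 -5.9191e+01 -7.0000e-03]
```

View pics/k32.png

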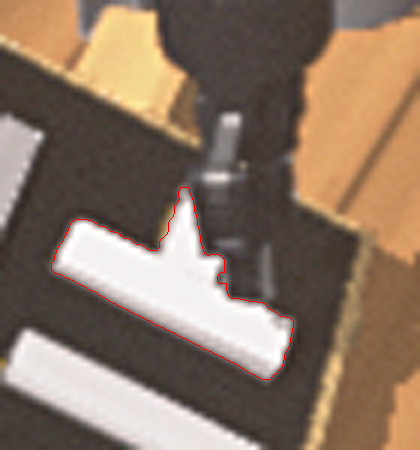

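move_arm([
  [1, [-0.1, 0.8, 1.3], 0],
  [1, [-0.1, 1.5, 2.55], 0],
  [1, [-0.1, 1.6, 2.55], 0],
  [1, [-0.1, 1.6, 2.55], 0],
  [1, [-0.1, 1.6, 2.55], 0],
])

```text
time: 26.2
tcp_pos: [575.9, 158.4, 305.6]
eef_rot: [1.061, 1.298, -1.064]
force: [-0.6, -0.1, -0.4]
gripper_width: 0.3
```

Run:
```python
from meas import *
go(None);sh((-27,-56,24))
s=bot.camera("side");t=bot.camera("top");cv2.imwrite("pics/t33.png",t)
cv2.imwrite("pics/g33.png",np.hstack([cv2.resize(s[190:290,140:240],None,fx=4,fy=4),cv2.resize(t[110:210,110:210],None,fx=4,fy=4)]))
```

```text
t 26.2 tip [575.6 158.4 132.6] yaw 0.1978 xaxis [-0.002 -0.    -1.   ] F [-0.6 -0.1 -0.4] w 0.3 q6 1.58
foamtip [-26.3 -56.4  39. ] shift cm x,y,z: [ 1.34  0.69 -0.04]
```

View pics/g33.png

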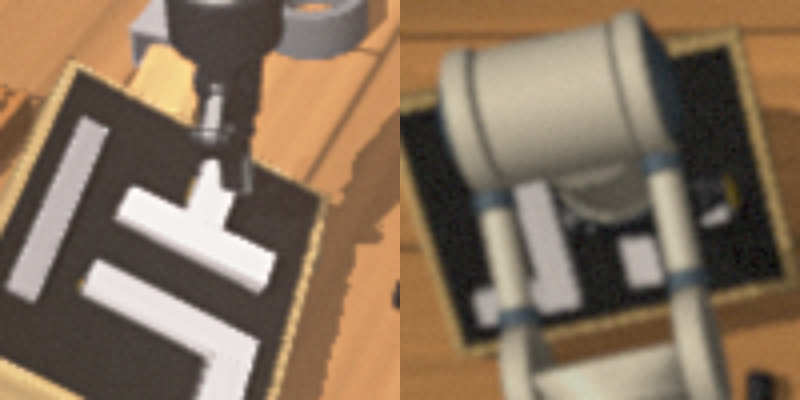

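Both gauges are in their cutouts; the T sits on its bulges, standing proud. Pressing the T down over the stem's bulges now.

move_arm([
  [1, [0.5, 0.25, 0], 0],
  [1, [1.0, 0.5, 0], 0],
  [1, [1.34, 0.69, 0], 0],
  [1, [1.34, 0.69, 0], 0],
])

```text
time: 26.63
tcp_pos: [582.5, 160.4, 291.5]
eef_rot: [1.06, 1.298, -1.063]
force: [-0.7, -1.3, -0.7]
gripper_width: 0.0
```

move_arm([
  [1, [0.09, 0.05, 0], 0],
  [1, [0.17, 0.1, 0], 0],
  [1, [0.26, 0.15, 0], 0],
  [1, [0.26, 0.15, 0], 0],
])

```text
time: 26.97
tcp_pos: [584.0, 160.6, 290.8]
eef_rot: [1.061, 1.297, -1.062]
force: [0.1, 0.2, 0.4]
gripper_width: -0.0
```

move_arm([
  [1, [0.09, 0.05, 0], 0],
  [1, [0.17, 0.1, 0], 0],
  [1, [0.17, 0.1, 0], 0],
])

```text
time: 27.22
tcp_pos: [585.0, 160.7, 288.9]
eef_rot: [1.061, 1.297, -1.062]
force: [-0.4, -0.0, -0.5]
gripper_width: 0.3
```

move_arm([
  [1, [0.09, 0.05, 0], 0],
  [1, [0.17, 0.1, 0], 0],
  [1, [0.17, 0.1, 0], 0],
])

```text
time: 27.47
tcp_pos: [586.0, 160.9, 287.1]
eef_rot: [1.061, 1.297, -1.062]
force: [-0.0, 0.3, -0.1]
gripper_width: -0.1
```

move_arm([
  [1, [0.09, 0.05, 0], 0],
  [1, [0.17, 0.1, 0], 0],
  [1, [0.17, 0.1, 0], 0],
])

```text
time: 27.72
tcp_pos: [587.0, 161.0, 285.6]
eef_rot: [1.061, 1.296, -1.062]
force: [-0.9, -1.3, 1.0]
gripper_width: -0.1
```

Run:
```python
from meas import *
go(None);sh((-27,-56,12))
s=bot.camera("side")
cv2.imwrite("pics/g34.png",cv2.resize(s[200:280,150:230],None,fx=7,fy=7))
```

```text
t 27.72 tip [587.1 160.9 112.6] yaw 0.1986 xaxis [ 0. -0. -1.] F [-0.9 -1.3  1. ] w -0.1 q6 1.58
foamtip [-26.2 -56.1  15.8] shift cm x,y,z: [ 0.37  0.12 -0.01]
```

View pics/g34.png

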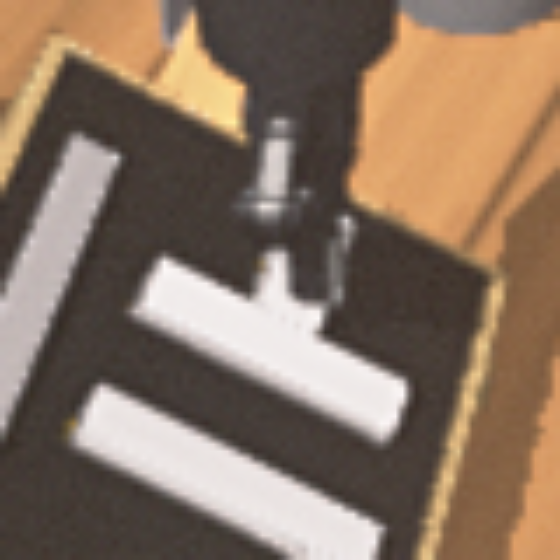

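move_arm([
  [1, [0.09, 0.05, 0], 0],
  [1, [0.17, 0.1, 0], 0],
  [1, [0.17, 0.1, 0], 0],
])

```text
time: 28.02
tcp_pos: [588.0, 161.3, 283.8]
eef_rot: [1.062, 1.296, -1.062]
force: [-1.4, -1.3, 1.1]
gripper_width: -0.2
```

move_arm([
  [1, [0.09, 0.05, 0], 0],
  [1, [0.17, 0.1, 0], 0],
  [1, [0.17, 0.1, 0], 0],
])

```text
time: 28.27
tcp_pos: [589.0, 161.5, 282.1]
eef_rot: [1.062, 1.296, -1.062]
force: [-0.8, -2.2, 1.7]
gripper_width: -0.1
```

move_arm([
  [1, [0.09, 0.05, 0], 0],
  [1, [0.17, 0.1, 0], 0],
  [1, [0.17, 0.1, 0], 0],
])

```text
time: 28.52
tcp_pos: [589.6, 161.6, 281.4]
eef_rot: [1.061, 1.297, -1.062]
force: [-4.9, -3.4, 7.2]
gripper_width: -0.0
```

Run:
```python
from meas import *
go(None);sh((-27,-56,12))
```

```text
t 28.52 tip [589.6 161.6 108.4] yaw 0.1987 xaxis [-0.001 -0.    -1.   ] F [-4.9 -3.4  7.2] w -0.0 q6 1.58
foamtip [-26.  -56.   10.8] shift cm x,y,z: [-0.05 -0.14  0.  ]
```

move_arm([
  [1, [0.09, 0.05, 0], 0],
  [1, [0.17, 0.1, 0], 0],
  [1, [0.17, 0.1, 0], 0],
])

```text
time: 28.77
tcp_pos: [590.2, 161.7, 280.8]
eef_rot: [1.061, 1.297, -1.063]
force: [-10.5, -5.2, 12.5]
gripper_width: 0.4
```

move_arm([
  [1, [0.09, 0.05, 0], 0],
  [1, [0.17, 0.1, 0], 0],
  [1, [0.17, 0.1, 0], 0],
])

```text
time: 29.02
tcp_pos: [590.7, 161.9, 280.2]
eef_rot: [1.06, 1.298, -1.063]
force: [-13.9, -5.7, 16.7]
gripper_width: 0.4
```

Run:
```python
from meas import *
go(None);sh((-27,-56,12))
s=bot.camera("side")
cv2.imwrite("pics/g35.png",cv2.resize(s[200:280,150:230],None,fx=7,fy=7))
```

```text
t 29.02 tip [590.3 161.7 107.2] yaw 0.1988 xaxis [-0.002 -0.001 -1.   ] F [-13.9  -5.7  16.7] w 0.4 q6 1.58
foamtip [-26.  -56.    9.5] shift cm x,y,z: [-0.17 -0.22 -0.  ]
```

View pics/g35.png

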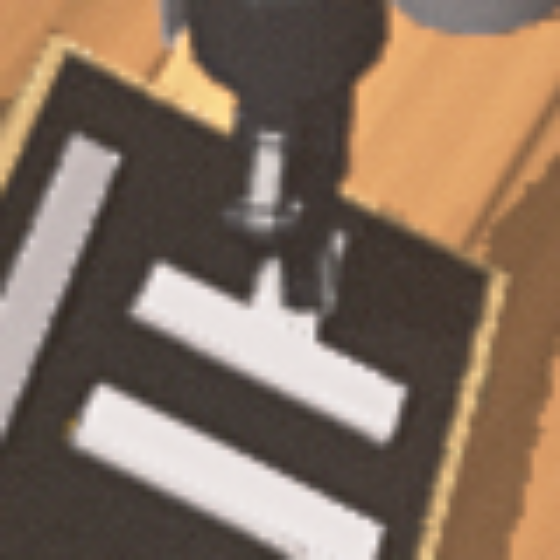

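move_arm([
  [1, [0.09, 0.05, 0], 0],
  [1, [0.13, 0.07, 0], 0],
  [1, [0.13, 0.07, 0], 0],
])

```text
time: 29.32
tcp_pos: [591.0, 161.9, 279.9]
eef_rot: [1.06, 1.298, -1.064]
force: [-18.4, -6.4, 21.6]
gripper_width: -0.2
```

move_arm([
  [1, [-0.5, -0.3, 0], 0],
  [1, [-2, -1.2, 0], 0],
  [1, [-5, -2, 0], 0],
  [1, [-9, -5, 0], 0],
  [1, [-11, -8, 0], 0],
])

```text
time: 29.73
tcp_pos: [516.0, 147.1, 385.4]
eef_rot: [1.062, 1.297, -1.06]
force: [0.9, -0.9, 1.1]
gripper_width: -0.3
```

move_arm([
  [1, [-2, -4, 0], 0],
  [1, [-4, -8, 0], 0],
  [1, [-4, -12, 0], 0],
  [1, [-4, -12, 0], 0],
])

```text
time: 30.07
tcp_pos: [393.5, 122.6, 427.4]
eef_rot: [1.064, 1.295, -1.056]
force: [-0.2, 0.6, -0.3]
gripper_width: 0.1
```

```bash
cat > fin.py <<'E'
from meas import *
go(None)
s=bot.camera("side");t=bot.camera("top");cv2.imwrite("pics/s36.png",s);cv2.imwrite("pics/t36.png",t)
cv2.imwrite("pics/g36.png",np.hstack([cv2.resize(s[200:310,130:230],None,fx=4,fy=4),cv2.resize(t[105:215,105:215],None,fx=3.64,fy=4)]))
for nm,M,p0,bt,bs in(("L",L,(-20,44,0),(118,140,158,195),(130,243,220,315)),("T",T,(-20,-62,0),(159,140,198,180),(160,225,212,268))):
  for n,im,box in(("top",t,bt),("side",s,bs)):
    cs=contour(im,box,110,save=f"pics/k36{n}{nm}.png")
    for z in(6,8,10):print(nm,n,z,fitf(n,cs,M,p0,0,z).round(3))
E
python3 fin.py
```

```text
t 30.07 tip [394.3 123.  254.4] yaw 0.2 xaxis [ 0.005  0.002 -1.   ] F [-0.2  0.6 -0.3] w 0.1 q6 1.59
{0: (0.9, 63, True), 1: (-0.1, 12, True), 2: (0.9, 51, False), 3: (0.1, 28, True), 4: (1.6, 8, False)}
L top 6 [-2.0786e+01  4.6747e+01  3.0000e-03]
{0: (0.7, 63, True), 1: (-0.1, 12, True), 2: (0.7, 51, False), 3: (0.1, 28, True), 4: (1.2, 8, False)}
L top 8 [-2.0798e+01  4.6551e+01  3.0000e-03]
{0: (0.5, 63, True), 1: (-0.1, 12, True), 2: (0.5, 50, False), 3: (0.0, 28, True), 4: (1.1, 7, False)}
L top 10 [-2.0815e+01  4.6366e+01  2.0000e-03]
{0: (2.0, 75, False), 1: (1.2, 10, True), 2: (2.8, 58, True), 3: (2.7, 27, True), 4: (3.0, 13, True), 5: (1.4, 40, False)}
L side 6 [-2.2044e+01  4.4215e+01 -5.0000e-03]
{0: (1.3, 76, False), 1: (0.9, 9, True), 2: (1.5, 58, True), 3: (2.3, 27, True), 4: (1.8, 12, True), 5: (1.2, 40, False)}
L side 8 [-2.1665e+01  4.5471e+01 -4.0000e-03]
{0: (0.4, 75, False), 1: (0.6, 9, True), 2: (0.4, 59, True), 3: (1.8, 27, True), 4: (0.6, 13, True), 5: (1.0, 41, False)}
L side 10 [-2.1365e+01  4.6625e+01 -6.0000e-03]
{0: (1.4, 21, True), 1: (1.5, 34, False),
[... 523 characters left out ...]
: (-3.0, 8, False)}
T top 10 [-2.0222e+01 -6.0311e+01 -9.0000e-03]
{0: (3.8, 22, False), 1: (1.4, 26, False), 2: (4.3, 11, False), 3: (1.9, 23, True), 4: (4.3, 21, False), 5: (1.9, 9, True), 6: (1.4, 66, True), 7: (1.3, 9, False)}
T side 6 [-2.1346e+01 -6.0953e+01  5.0000e-03]
{0: (1.9, 22, False), 1: (1.1, 26, False), 2: (2.2, 11, False), 3: (1.5, 22, True), 4: (2.2, 22, False), 5: (1.5, 9, True), 6: (1.2, 66, True), 7: (1.0, 9, False)}
T side 8 [-2.1056e+01 -6.0759e+01  2.0000e-03]
{0: (0.4, 22, False), 1: (0.9, 25, False), 2: (0.6, 11, False), 3: (1.2, 21, True), 4: (0.8, 23, False), 5: (1.3, 8, True), 6: (0.5, 66, True), 7: (0.7, 9, False)}
T side 10 [-2.0766e+01 -6.0039e+01  1.0000e-03]
```

View pics/g36.png

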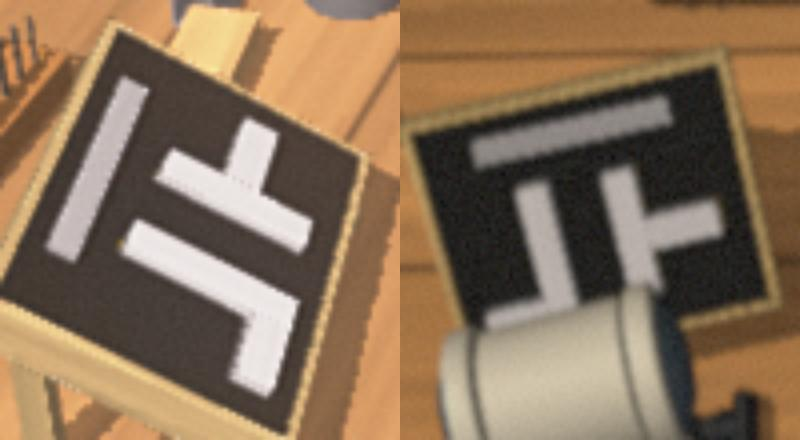

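Run:
```python
from meas import *
sh((-27,-30,60));sh((-27,-30,15))
```

```text
foamtip [-123.5  -55.4  233.5] shift cm x,y,z: [10.2  17.03 -2.54]
foamtip [-123.5  -55.4  233.5] shift cm x,y,z: [14.09 19.28 -2.54]
```

move_arm([
  [1, [1, 4, -0.6], 0],
  [1, [2, 8, -1.2], 0],
  [1, [3, 12, -1.8], 0],
  [1, [4.5, 15.8, -2.54], 0],
  [1, [7.5, 17, -2.54], 0],
])

```text
time: 30.58
tcp_pos: [564.9, 183.7, 347.6]
eef_rot: [1.063, 1.296, -1.059]
force: [0.5, 0.1, -0.3]
gripper_width: -0.2
```

move_arm([
  [1, [2.5, 0, 0], 0],
  [1, [2.7, 0, 0], 0],
  [1, [2.7, 0, 0], 0],
  [1, [2.7, 0, 0], 0],
])

```text
time: 30.92
tcp_pos: [560.4, 181.8, 322.9]
eef_rot: [1.062, 1.297, -1.061]
force: [-0.5, 0.2, -0.5]
gripper_width: -0.0
```

Run:
```python
from meas import *
sh((-27,-30,14))
```

```text
foamtip [-26.5 -30.4  59.1] shift cm x,y,z: [ 3.93  2.22 -0.04]
```

move_arm([
  [1, [2, 1.15, -0.04], 0],
  [1, [3.7, 2.1, -0.04], 0],
  [1, [3.93, 2.22, -0.04], 0],
  [1, [3.93, 2.22, -0.04], 0],
  [1, [3.93, 2.22, -0.04], 0],
])

```text
time: 31.33
tcp_pos: [581.6, 186.4, 285.4]
eef_rot: [1.063, 1.295, -1.06]
force: [0.5, -0.1, 1.1]
gripper_width: -0.1
```

move_arm([
  [1, [0.09, 0.05, 0], 0],
  [1, [0.17, 0.1, 0], 0],
  [1, [0.17, 0.1, 0], 0],
])

```text
time: 31.58
tcp_pos: [582.5, 186.6, 282.6]
eef_rot: [1.063, 1.296, -1.06]
force: [0.2, 0.7, 0.7]
gripper_width: 0.1
```

Run:
```python
from meas import *
go(None);sh((-27,-30,14))
```

```text
t 31.58 tip [582.8 186.7 109.6] yaw 0.1988 xaxis [ 0.002  0.    -1.   ] F [0.2 0.7 0.7] w 0.1 q6 1.63
foamtip [-26.8 -30.1  12.7] shift cm x,y,z: [-0.1  -0.08 -0.01]
```

move_arm([
  [1, [0.09, 0.05, 0], 0],
  [1, [0.17, 0.1, 0], 0],
  [1, [0.17, 0.1, 0], 0],
])

```text
time: 31.83
tcp_pos: [583.4, 186.8, 281.0]
eef_rot: [1.062, 1.296, -1.061]
force: [-3.5, -0.2, 4.8]
gripper_width: -0.1
```

move_arm([
  [1, [0.09, 0.05, 0], 0],
  [1, [0.13, 0.07, 0], 0],
  [1, [0.13, 0.07, 0], 0],
])

```text
time: 32.08
tcp_pos: [583.8, 186.9, 280.6]
eef_rot: [1.062, 1.297, -1.061]
force: [-7.1, -1.1, 9.6]
gripper_width: -0.1
```

Run:
```python
from meas import *
go(None);sh((-27,-30,14))
```

```text
t 32.08 tip [583.8 186.9 107.6] yaw 0.1989 xaxis [-0.  0. -1.] F [-7.1 -1.1  9.6] w -0.1 q6 1.63
foamtip [-27.  -30.   10.5] shift cm x,y,z: [-0.3  -0.18  0.  ]
```

move_arm([
  [1, [-0.5, -0.3, 0], 0],
  [1, [-1.5, -0.9, 2], 0],
  [1, [-1.5, -0.9, 6.3], 0],
  [1, [-0.6, -0.4, 6.5], 0],
  [1, [-0.35, -0.2, 6.5], 0],
])

```text
time: 32.5
tcp_pos: [595.6, 120.8, 281.1]
eef_rot: [1.064, 1.295, -1.064]
force: [0.0, -0.7, -0.9]
gripper_width: -0.2
```

move_arm([
  [1, [0, 0, 0], 0],
  [1, [0.1, 0.05, 0], 0],
  [1, [0.1, 0.05, 0], 0],
])

```text
time: 32.75
tcp_pos: [595.4, 123.6, 280.9]
eef_rot: [1.06, 1.297, -1.062]
force: [-1.5, -1.4, 0.5]
gripper_width: -0.3
```

Run:
```python
from meas import *
go(None);sh((-27,-95,11))
```

```text
t 32.75 tip [595.2 123.5 107.9] yaw 0.1997 xaxis [-0.001 -0.    -1.   ] F [-1.5 -1.4  0.5] w -0.3 q6 1.52
foamtip [-27.9 -94.4  11.4] shift cm x,y,z: [-0.01  0.1   0.06]
```

move_arm([
  [1, [0.09, 0.05, 0], 0],
  [1, [0.09, 0.05, 0], 0],
  [1, [0.09, 0.05, 0], 0],
])

```text
time: 33.0
tcp_pos: [595.7, 123.6, 280.6]
eef_rot: [1.06, 1.298, -1.061]
force: [-4.6, -1.8, 4.8]
gripper_width: -0.1
```

move_arm([
  [1, [0.09, 0.05, 0], 0],
  [1, [0.09, 0.05, 0], 0],
  [1, [0.09, 0.05, 0], 0],
])

```text
time: 33.25
tcp_pos: [596.0, 123.6, 280.3]
eef_rot: [1.06, 1.298, -1.062]
force: [-7.9, -1.8, 8.2]
gripper_width: -0.2
```

Run:
```python
from meas import *
go(None);sh((-27,-95,11))
```

```text
t 33.25 tip [595.8 123.6 107.3] yaw 0.1996 xaxis [-0.001 -0.    -1.   ] F [-7.9 -1.8  8.2] w -0.2 q6 1.52
foamtip [-27.8 -94.4  10.6] shift cm x,y,z: [-0.08  0.05  0.06]
```

move_arm([
  [1, [-1, -0.6, 0], 0],
  [1, [-4, -1, -3], 0],
  [1, [-5, 0.5, -7], 0],
  [1, [-5.5, 2, -11], 0],
  [1, [-5.5, 3, -13.9], 0],
])

```text
time: 33.67
tcp_pos: [598.2, 268.0, 337.3]
eef_rot: [1.065, 1.295, -1.056]
force: [0.2, -0.0, -0.2]
gripper_width: 0.0
```

move_arm([
  [1, [0, 0, 0], 0],
  [1, [0, 0, 0], 0],
])

```text
time: 33.83
tcp_pos: [598.0, 267.8, 333.8]
eef_rot: [1.059, 1.299, -1.058]
force: [-0.2, -0.2, -0.3]
gripper_width: -0.2
```

Run:
```python
from meas import *
go(None);sh((19,45,14))
```

```text
t 33.83 tip [598.  267.9 160.8] yaw 0.2027 xaxis [-0.     0.001 -1.   ] F [-0.2 -0.2 -0.3] w -0.2 q6 1.74
foamtip [25.6 46.6 41.6] shift cm x,y,z: [2.72 0.81 0.16]
```

move_arm([
  [1, [1.4, 0.3, 0.16], 0],
  [1, [2.6, 0.75, 0.16], 0],
  [1, [2.72, 0.81, 0.16], 0],
  [1, [2.72, 0.81, 0.16], 0],
])

```text
time: 34.17
tcp_pos: [607.0, 264.1, 304.6]
eef_rot: [1.061, 1.298, -1.066]
force: [-0.1, -0.4, 0.5]
gripper_width: 0.0
```

move_arm([
  [1, [0.09, 0.05, 0], 0],
  [1, [0.17, 0.1, 0], 0],
  [1, [0.17, 0.1, 0], 0],
])

```text
time: 34.42
tcp_pos: [607.9, 265.1, 305.4]
eef_rot: [1.062, 1.296, -1.062]
force: [0.7, 0.5, -0.6]
gripper_width: -0.1
```

move_arm([
  [1, [0.09, 0.05, 0], 0],
  [1, [0.13, 0.07, 0], 0],
  [1, [0.13, 0.07, 0], 0],
])

```text
time: 34.67
tcp_pos: [608.5, 265.6, 304.5]
eef_rot: [1.062, 1.296, -1.061]
force: [-0.6, -0.4, 2.8]
gripper_width: -0.2
```

Run:
```python
from meas import *
go(None);sh((19,45,14))
```

```text
t 34.67 tip [608.6 265.6 131.5] yaw 0.1987 xaxis [ 0.001  0.    -1.   ] F [-0.6 -0.4  2.8] w -0.2 q6 1.73
foamtip [19.5 42.2 11.3] shift cm x,y,z: [-0.21 -0.18 -0.28]
```

move_arm([
  [1, [0.09, 0.05, 0], 0],
  [1, [0.09, 0.05, 0], 0],
])

```text
time: 34.83
tcp_pos: [608.8, 265.6, 304.3]
eef_rot: [1.062, 1.296, -1.061]
force: [-3.2, -2.5, 5.8]
gripper_width: -0.1
```

move_arm([
  [1, [-1, -0.6, 0], 0],
  [1, [-2, -3, -2], 0],
  [1, [0.5, -7, -4], 0],
  [1, [1.5, -8.5, -5.5], 0],
  [1, [1.5, -8.5, -5.5], 0],
])

```text
time: 35.25
tcp_pos: [510.1, 304.6, 284.1]
eef_rot: [1.055, 1.303, -1.064]
force: [-0.2, 0.0, -1.6]
gripper_width: 0.1
```

Run:
```python
from meas import *
go(None);sh((-73,100,13))
```

```text
t 35.25 tip [508.8 304.4 111.1] yaw 0.2025 xaxis [-0.008 -0.001 -1.   ] F [-0.2  0.  -1.6] w 0.1 q6 1.85
foamtip [-68.8 100.   38.7] shift cm x,y,z: [ 2.44  0.92 -0.  ]
```

move_arm([
  [1, [1.2, 0.4, 0], 0],
  [1, [2.2, 0.8, 0], 0],
  [1, [2.44, 0.92, 0], 0],
  [1, [2.44, 0.92, 0], 0],
  [1, [2.44, 0.92, 0], 0],
])

```text
time: 35.67
tcp_pos: [524.7, 304.3, 263.4]
eef_rot: [1.062, 1.296, -1.063]
force: [-0.6, -0.4, 0.1]
gripper_width: 0.0
```

move_arm([
  [1, [0.09, 0.05, 0], 0],
  [1, [0.13, 0.07, 0], 0],
  [1, [0.13, 0.07, 0], 0],
])

```text
time: 35.92
tcp_pos: [524.8, 304.7, 262.6]
eef_rot: [1.062, 1.296, -1.061]
force: [-0.2, -0.6, -0.3]
gripper_width: -0.4
```

Run:
```python
from meas import *
go(None);sh((-73,100,13))
```

```text
t 35.92 tip [524.9 304.7  89.6] yaw 0.1984 xaxis [ 0.  0. -1.] F [-0.2 -0.6 -0.3] w -0.4 q6 1.84
foamtip [-65.8  97.1  12.1] shift cm x,y,z: [ 0.28 -0.66 -0.29]
```

move_arm([
  [1, [0.05, -0.1, 0], 0],
  [1, [0.14, -0.1, 0], 0],
  [1, [0.14, -0.1, 0], 0],
])

```text
time: 36.17
tcp_pos: [523.4, 304.6, 260.9]
eef_rot: [1.062, 1.297, -1.061]
force: [0.7, -0.0, 0.7]
gripper_width: 0.0
```

move_arm([
  [1, [0.06, 0.03, 0], 0],
  [1, [0.06, 0.03, 0], 0],
])

```text
time: 36.33
tcp_pos: [523.6, 304.7, 260.7]
eef_rot: [1.061, 1.297, -1.062]
force: [-2.8, -0.7, 2.8]
gripper_width: 0.1
```

Run:
```python
from meas import *
go(None);sh((-73,100,13))
```

```text
t 36.33 tip [523.6 304.7  87.7] yaw 0.1989 xaxis [-0.  0. -1.] F [-2.8 -0.7  2.8] w 0.1 q6 1.84
foamtip [-67.8  97.4  11.1] shift cm x,y,z: [ 0.1  -0.54 -0.26]
```

move_arm([
  [1, [-1, -0.6, 0], 0],
  [1, [-4, -3, 1], 0],
  [1, [-8, -6, 3], 0],
  [1, [-11, -8, 5], 0],
  [1, [-13, -10, 7], 0],
])

```text
time: 36.75
tcp_pos: [440.2, 218.8, 390.1]
eef_rot: [1.062, 1.296, -1.059]
force: [0.9, -0.9, 1.0]
gripper_width: 0.0
```

move_arm([
  [1, [-3, -2, 0], 0],
  [1, [-3, -2, 0], 0],
  [1, [-3, -2, 0], 0],
])

```text
time: 37.0
tcp_pos: [420.8, 214.8, 421.4]
eef_rot: [1.067, 1.293, -1.056]
force: [-0.2, -0.4, -0.4]
gripper_width: 0.0
```

```bash
python3 fin.py
python3 - <<'E'
import cv2
t=cv2.imread("pics/t36.png");cv2.imwrite("pics/tfin.png",t)
E
```

```text
t 37.0 tip [422.  215.3 248.4] yaw 0.1986 xaxis [ 0.007  0.003 -1.   ] F [-0.2 -0.4 -0.4] w 0.0 q6 1.77
{3: (0.0, 7, True), 4: (-0.0, 10, False), 5: (0.0, 7, False)}
L top 6 [-32.375  64.832  -0.406]
{}
L top 8 [-174.339 -126.14    -0.633]
{}
L top 10 [-69.592 -39.656  -0.36 ]
{0: (2.0, 75, False), 1: (1.2, 9, True), 2: (2.8, 58, True), 3: (2.6, 28, True), 4: (3.2, 13, True), 5: (1.5, 40, False)}
L side 6 [-2.2029e+01  4.4205e+01 -4.0000e-03]
{0: (1.3, 75, False), 1: (0.9, 9, True), 2: (1.5, 58, True), 3: (2.2, 27, True), 4: (1.8, 13, True), 5: (1.2, 40, False)}
L side 8 [-2.1735e+01  4.5528e+01 -6.0000e-03]
{0: (0.4, 75, False), 1: (0.6, 9, True), 2: (0.4, 59, True), 3: (1.8, 27, True), 4: (0.7, 12, True), 5: (1.0, 40, False)}
L side 10 [-2.1371e+01  4.6624e+01 -6.0000e-03]
{0: (1.7, 19, True), 1: (1.6, 34, False), 2: (1.3, 10, True), 3: (0.6, 34, True), 4: (0.8, 20, True), 5: (0.6, 12, True), 6: (0.9, 59, False), 7: (-1.2, 11, False)}
T top 6 [-2.0586e+01 -6.0004e+01 -1.1000e-02]
{0: (1.3, 19, True), 1: (1.3, 34, False), 2: (1.0, 11, True), 3: (0.4, 34, True), 4: (0.6, 20, True), 5
[... 253 characters left out ...]
 (-2.2, 11, False)}
T top 10 [-2.0278e+01 -6.0454e+01 -6.0000e-03]
{0: (3.9, 22, False), 1: (1.3, 26, False), 2: (4.4, 10, False), 3: (1.9, 22, True), 4: (4.4, 21, False), 5: (2.4, 8, True), 6: (1.3, 67, True), 7: (1.1, 9, False)}
T side 6 [-2.1564e+01 -6.0840e+01  6.0000e-03]
{0: (1.8, 22, False), 1: (1.1, 25, False), 2: (2.2, 12, False), 3: (1.6, 21, True), 4: (2.2, 22, False), 5: (2.0, 8, True), 6: (1.2, 66, True), 7: (0.9, 9, False)}
T side 8 [-2.1253e+01 -6.0802e+01  4.0000e-03]
{0: (0.5, 22, False), 1: (0.9, 26, False), 2: (0.7, 12, False), 3: (1.3, 21, True), 4: (0.7, 22, False), 5: (1.6, 8, True), 6: (0.5, 66, True), 7: (0.7, 9, False)}
T side 10 [-2.0924e+01 -6.0053e+01  1.0000e-03]
```

View pics/g36.png

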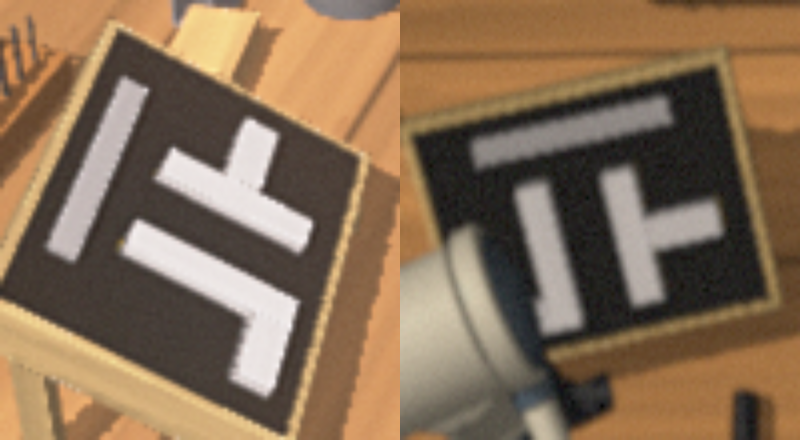

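View pics/tfin.png

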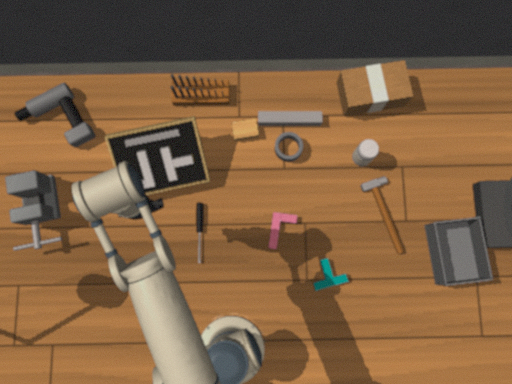

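Both gauges sit level in the foam, the bystanders haven't moved and the arm is clear, so I'm handing the job in.

```bash
python3 -c "
from cell import bot
print(bot.close_job())"
```

```text
the job is handed in; nothing more can be done
None
```

I put both aluminium gauges into their matching cutouts, pressed them past the bulges and handed the job in at about 37 s. The hand-in gives no verdict.

**How:** The tool could only point straight down. So I gripped each gauge across y (the T on its bar rather than its stem), tilted it to 30° by lowering it onto bare foam, then slid it over its cutout. I released each one on the bulges and pressed it home along the foam's normal with closed fingers, at about 28 N at most.

**Last checks:**
- **Level and depth:** Light touches on the T's bar and stem end and on both ends of the L met the top faces at nearly the same height, within about 0.3 mm. That matches roughly 8 mm proud.
- **Heading:** Both are turned less than 0.02 rad from their cutouts in the picture fits.
- **Position:** The fits put both gauges about 2 mm towards +y in their play, within the 5 mm allowed.
- **Surroundings:** The final top picture shows no visible movement of the bystanders or the look-alikes, and the arm stands clear.

**Disagreements:** The side-view fit of the T suggested about 9 mm proud, while the touches gave about 8 mm. The last top-view fit of the L failed because the arm hid part of it; the fit before the last light touches was good.

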